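# Walk the battery pack into its charging dock

## Robot

A 6-joint arm with a two-finger parallel gripper is mounted at the origin on a cart in front of the work surface, level with it; the furniture and walls round the work are solid. World frame = base frame: x ahead of the robot, y to its left, z up, the work surface at z = 0. Lengths are in m, angles in rad, forces in N, time in s.
With the tool pointing down it reaches from about 0.375 to 0.975 m from the base axis. Payload 3.8 kg.
Tool frame: the origin (TCP) lies at the very end of the fingers, on their centre line; the grasp point (between the pads) lies 19 mm behind it; z points along the fingers, x is the direction in which the jaws open and shut, and the axes are right-handed (so a half turn about z gives the same grasp; the last joint's range is limited). The gripper opens to 85 mm and grips with 20 to 120 N. Pads are 22 mm wide; open, the fingers measure 114 mm over their backs; the gripper's body (76 mm by 85 mm) begins 54 mm behind the grasp point. The pads swing forward as they close: fully open they stand 13 mm farther back than shut.
Start: joints at [1.124, 0.264, 1.604, -0, 1.274, -0.037], TCP at [0.269, 0.619, 0.231] pointing down, gripper open.
Joint ranges: [-2.63, 2.63], [-0.94, 2.18], [0.31, 2.57], [-1.31, 4.45], [0, 2.66], [-2.55, 2.55]. Speed limits (rad/s): [2.57, 2.57, 3.14, 3.14, 3.14, 3.14].

## Interface

Orientations are given as [roll, pitch, yaw] about the fixed x, y, z axes, in that order (R = Rz(yaw) Ry(pitch) Rx(roll)).
In Python, from bench import env gives the robot as it stands. The module is installed in compiled form; this text tells all that it offers.
- The arm moves only by the tool apply_moves, never from a script. Its arguments are lists of equal length, an entry for each row: "travel": the shift along the tool's x, y, z in m, a list of three; "dr": the turn, a rotation vector about the tool's x, y, z in degrees, a list of three; "claw": the finger opening in m, from 0 to 0.0854. A call has 1 to 10 rows; each row shifts and turns the pose as measured when the row begins, along the tool's axes as they then stand; what a row does not reach is not made up. A row lasts 1/8 s, in which the tool goes at most 62.5 mm and 10.7 degrees, less where a joint would pass 70% of its speed; a pose out of reach is approached as far as the arm can. A call with a gripper value outside its range is refused whole. The fingers move at their own pace and stop on an object; the grip force is fixed at half the most. Time passes only in rows, so rows that do not move let the fingers close. It gives the time, the measured TCP pose, the force and the opening at its end, in the units of the state.
- env.sense(): the state, without advancing time (a new reading comes with each control period).
- env.snapshot(name): name is "scene" or "top" or "wrist"; returns the picture (384x512x3 uint8, blue, green, red); there is no depth.
- env.get_calibration(name): a dict with "K" (3x3 intrinsics, pixels), "camera_from_world" (4x4, takes a point from world to camera coordinates); the wrist camera has in their place "tool_from_camera" (4x4, takes a point from camera to tool coordinates, whose origin is the TCP and whose axes are the tool frame's). Camera axes: x right, y up, looking along -z (the intrinsics and any distortion apply to the point x, -y, -z); pixel columns grow to the right and rows downward; lengths in m; the calibration is good to about 2 mm. A picture is of the moment at which its call begins: read the wrist's pose just before it. get_calibration takes no time and is no camera call.
- env.hand_in(): hands the job in, once; it reports no verdict.
Trained networks look in the newest picture that a camera, given by its name, has taken for a name from the list of things; names that differ only in an ending like _2 or _b are one class to them, and where a whole thing is asked for, a point or a joint stands for the part that bears it (a point fixed in the world has none). Each returns a list of dicts, best first, with "confidence" (0 to 1); they miss things now and then, are a little off and sometimes report something else, mostly with a low value. They report only what shows in the picture. A call takes as long as a camera call.
- env.cut_out(name, camera): "mask" (384x512 bool, what is visible of it) and "extent" ([left, top, right, bottom] in pixels, round what is visible of it).
The state is a dict: "time_s": time; "q": joint angles; "dq": joint speeds; "tau": joint torques, N m; "eef_pos": TCP position; "tool_rot": TCP orientation; "contact_force": force on the tool from outside, world axes, zero at the start; "ft_torque": the same for the moment, N m; "width": opening from 0.0 (shut) to 1.0 (fully open).
Only numpy, scipy, OpenCV 4.12 (cv2) and the standard library are available. Lean on these libraries where they do the work, as an engineer would, in place of code of your own. Each camera call takes 0.05 s, during which the arm holds its last target.

## Task

Dock the heavy white battery pack: walk it forward over the bench, without lifting it, by alternating gentle pushes (never more than 25 N) on the two black rubber buffers at its rear corners, until it sits fully home in the aluminium charging dock with both brass spring contacts pressed right in. Keep off the control panel between the buffers, do not shift the specimen jar or the cream can, and leave the pack standing there untouched.

Things in the scene. Friction and masses are not known exactly. Their poses are not given: they have to be found in the camera images.
- pack: White box-shaped battery pack, about 1.5 kg, too wide to grasp: 110 mm deep (x, nose face at +55), 160 mm wide (y), 58 mm high, on four glide feet (mass and friction vary; slides at 5 to 13 N). Origin: centre of its underside; +x forward to the nose, +y left. Rear: control panel in the middle, rubber corner buffers outside it. Pushing one buffer turns it; the other comes back a little.
- panel: The control panel on the pack's rear face (display, two grey knobs, four coloured sockets), not to be touched (more than 1 N counts). Its frame is that of the pack (origin under the pack's centre); it fills |y| < 42 mm, z 10 to 56 mm, from x = -53 back to -75 mm.
- pad_left (a point): Centre of the rear face of the pack's left (+y) black rubber corner buffer, at x = -67, y = +62, z = 30 mm in the pack; the buffer is 36 mm wide (y 44 to 80 mm) and reaches from z = 7 to 57 mm. A finger that presses down on it while pushing makes the pack drag. Axes as the pack.
- pad_right (a point): The same on the right buffer, at y = -62 mm.
- nose (a point): Middle of the pack's flat nose face, x = +55, z = 22 mm in the pack. Axes as the pack.
- dock: Fixed aluminium dock. Origin: on the bench, centre line, middle setting of the stop face; +x is the way in, +y left. Side guides 30 mm high, inner faces at y = +-92 mm, begin at x = -95; flared lips before them reach to x = -125, y = +-118. A grey cross block 45 mm high has the stop face, clamped at an unknown setting, x = -10 to +10 mm: feel for it, the push rises steeply there.
- contact_left (a joint): Left brass spring pin (dock y = +50 mm, 22 mm above the bench), 11 mm thick, sticking 6 mm out of the grey block's stop face. Travel in m: 0 out, 0.006 fully pressed in (pack's nose on the stop face). Soft spring, under 1.5 N: friction holds the pack against it.
- contact_right (a joint): The same on the right, at dock y = -50 mm.
- specimen_jar: White lidded specimen jar, 56x52x78 mm, standing loose behind the dock; a bystander. Origin: centre of its underside.
- objective_can: Cream can with black screw cap, 36 mm diameter, 56 mm high, standing loose on the right; a bystander. Origin: centre of its underside.

How it is judged:
By the outcome, as a careful person would: the job done as asked, in the order asked, and still so for the second after the job is handed in, with the robot touching nothing.
It also fails if it takes over 64 s, if anything falls off the work surface, if the arm or the gripper's body presses on something with over 40 N, if the wrist force passes 120 N, or if a joint passes its speed limit or range.

## Working session

There is one attempt and no reset: what is moved stays moved. The work goes in short steps, Python scripts to look and compute and a tool call to move; the robot and the scene stay as the last step left them, time stands still between calls to the robot, and variables do not carry over. Pictures are saved under pics/ and viewed, and the job is handed in when it is done.

Besides the shell and the picture viewer there is one more tool, called after "Emit:" as name(argument=value, ...), one argument or row to a line, values as JSON. apply_moves: Moves the arm, as the interface text tells. Its arguments: {"type":"object","properties":{"travel":{"type":"array"},"dr":{"type":"array"},"claw":{"type":"array"}},"required":["travel","dr","claw"]}

```bash
mkdir -p pics; ls
python3 - <<'E'
from bench import env
import cv2,numpy as np
s=env.sense()
for k,v in s.items(): print(k,np.round(v,4))
for n in ["scene","top"]:
    im=env.snapshot(n); cv2.imwrite(f"pics/{n}0.png",im)
    c=env.get_calibration(n); print(n,{k:np.round(v,4).tolist() for k,v in c.items()})
print({k:np.round(v,4).tolist() for k,v in env.get_calibration("wrist").items()})
E
```

```text
pics
time_s 0.0
q [ 1.1241  0.2648  1.6054  0.      1.2737 -0.0369]
dq [-0.0013 -0.0005  0.0024 -0.0002  0.0016 -0.001 ]
tau [ 0.00000e+00 -5.15099e+01 -3.67319e+01 -3.00000e-04  1.28000e-02
  0.00000e+00]
eef_pos [0.2686 0.6185 0.23  ]
tool_rot [-3.1415e+00  2.2000e-03  1.1610e+00]
contact_force [ 0.0279  0.2189 -0.1906]
ft_torque [ 0.0108  0.0109 -0.0084]
width 0.9962
scene {'K': [[439.1515, 0.0, 252.9867], [0.0, 439.1515, 188.4438], [0.0, 0.0, 1.0]], 'camera_from_world': [[0.8286, -0.5599, 0.0036, -0.3796], [0.2432, 0.3657, 0.8984, -0.2404], [-0.5043, -0.7435, 0.4392, -0.8995], [0.0, 0.0, 0.0, 1.0]]}
top {'K': [[463.304, 0.0, 261.5483], [0.0, 463.304, 191.8919], [0.0, 0.0, 1.0]], 'camera_from_world': [[0.0126, -0.9999, -0.0045, 0.1271], [0.9745, 0.0112, 0.2241, -0.5784], [-0.224, -0.0072, 0.9746, -1.2851], [0.0, 0.0, 0.0, 1.0]]}
{'K': [[326.7842, 0.0, 258.7949], [0.0, 326.7842, 193.8931], [0.0, 0.0, 1.0]], 'tool_from_camera': [[1.0, 0.0006, -0.0001, 0.0006], [0.0005, -0.9532, -0.3024, -0.0784], [-0.0003, 0.3023, -0.9532, -0.1427], [0.0, 0.0, 0.0, 1.0]]}
```

View pics/scene0.png

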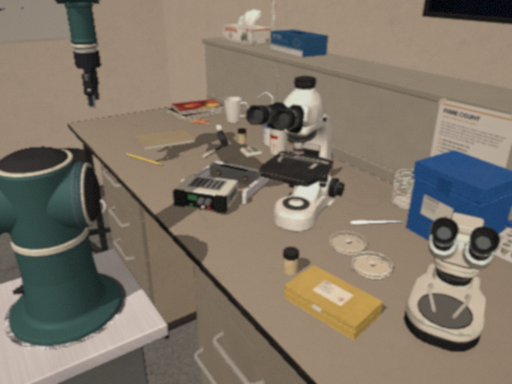

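View pics/top0.png

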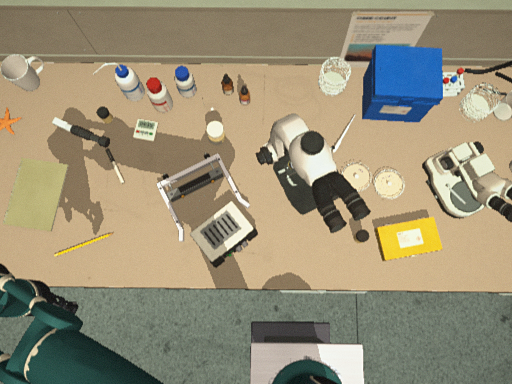

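The top view shows the pack at about (224,232) and the dock at about (200,190), turned slightly. I'll enlarge it and run the networks.

Run:
```python
from bench import env
import cv2,numpy as np
im=env.snapshot("top")
c=im[130:280,140:270]; cv2.imwrite("pics/topz.png",cv2.resize(c,None,fx=5,fy=4*1,interpolation=cv2.INTER_CUBIC)[:600,:800])
c=im[140:275,145:270]; cv2.imwrite("pics/topz.png",cv2.resize(c,None,fx=4.4,fy=4.4,interpolation=cv2.INTER_CUBIC))
for n in ["pack","panel","pad_left","dock","specimen_jar","objective_can"]:
    for r in env.cut_out(n,"top")[:2]: print(n,round(r["confidence"],2),np.round(r["extent"]),r["mask"].sum())
im=env.snapshot("scene")
c=im[145:225,165:285]; cv2.imwrite("pics/scz.png",cv2.resize(c,None,fx=6,fy=6,interpolation=cv2.INTER_CUBIC))
```

```text
pack 0.68 [188. 202. 260. 266.] 2417
panel 0.68 [186. 202. 257. 264.] 2285
panel 0.62 [222. 239. 244. 254.] 168
pad_left 0.8 [193. 205. 256. 264.] 2341
dock 0.67 [159. 153. 250. 245.] 1187
specimen_jar 0.8 [208. 122. 226. 144.] 326
objective_can 0.5 [356. 226. 367. 242.] 127
```

View pics/topz.png

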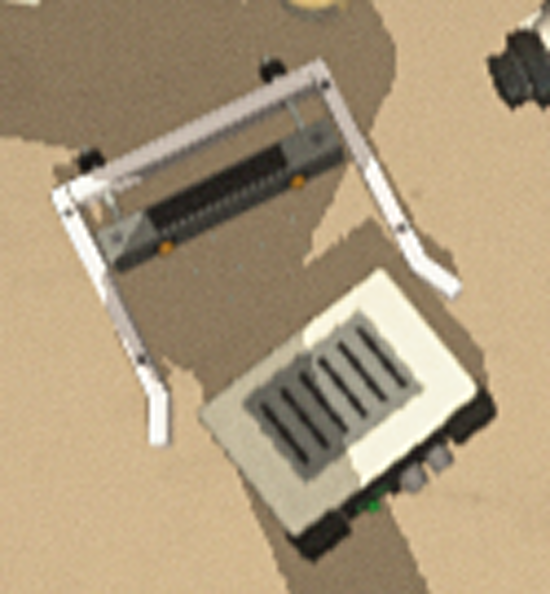

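View pics/scz.png

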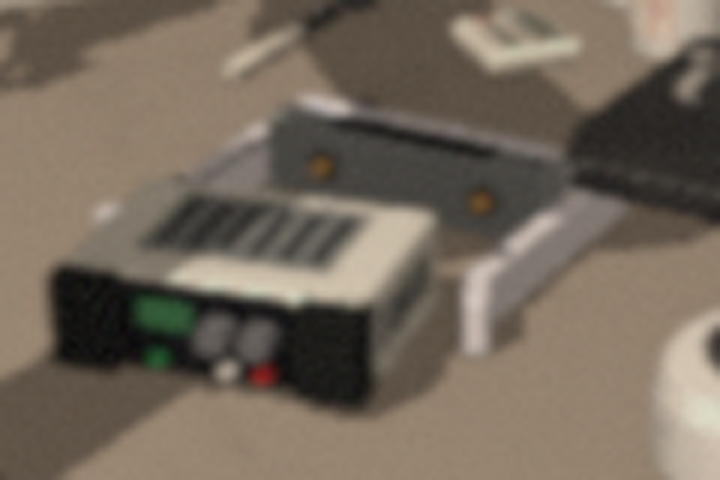

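```bash
cat > fit.py <<'E'
import numpy as np
from scipy.optimize import least_squares
from bench import env
CAL={n:env.get_calibration(n) for n in ["scene","top"]}
def proj(n,P):
    c=CAL[n]; P=np.atleast_2d(P)
    Q=(c["camera_from_world"]@np.c_[P,np.ones(len(P))].T)[:3].T
    K=c["K"]; d=-Q[:,2]
    return np.c_[K[0,0]*Q[:,0]/d+K[0,2], K[1,1]*-Q[:,1]/d+K[1,2]]
def T(p,L):
    L=np.atleast_2d(L); c,s=np.cos(p[2]),np.sin(p[2])
    return np.c_[p[0]+c*L[:,0]-s*L[:,1], p[1]+s*L[:,0]+c*L[:,1], L[:,2]]
def fit(obs,x0,extra=None,verbose=True):
    # obs: list of (cam,(u,v),(x,y,z) or fn(p))
    def r(p):
        return np.concatenate([(proj(n,T(p,L(p) if callable(L) else L))-np.array(uv)).ravel() for n,uv,L in obs])
    s=least_squares(r,x0,loss="soft_l1",x_scale=[.01,.01,.05]+([.01] if len(x0)>3 else []))
    if verbose: print(np.round(s.x,4),"yaw deg",np.degrees(s.x[2]).round(2)); print(np.round(r(s.x).reshape(-1,2),1).tolist())
    return s.x
E
python3 - <<'E'
from fit import *
t=lambda u,v:(145+u/4.4-.5,140+v/4.4-.5)
s=lambda u,v:(165+u/6-.5,145+v/6-.5)
pk=[("top",t(203,412),(.055,.08,.058)),("top",t(380,268),(.055,-.08,.058)),("top",t(482,392),(-.055,-.08,.058)),("top",t(295,530),(-.055,.08,.058)),
("scene",s(437,210),(.055,-.08,.058)),("scene",s(370,305),(-.055,-.08,.058)),]
p=fit(pk,[.5,.1,.4])
d=[("top",t(160,443),(-.125,.118,.03)),("top",t(455,295),(-.125,-.118,.03)),("top",t(150,362),(-.095,.092,.03)),("top",t(403,235),(-.095,-.092,.03)),
("scene",s(470,275),(-.125,-.118,.03)),
("top",t(167,247),lambda p:(p[3]-.005,.05,.022)),("top",t(298,182),lambda p:(p[3]-.005,-.05,.022)),
("scene",s(320,167),lambda p:(p[3]-.006,.05,.022)),("scene",s(480,203),lambda p:(p[3]-.006,-.05,.022))]
q=fit(d,[.7,.15,.4,0])
fit(d[:5],[.7,.15,.4])
R=T(p,[[-.067,.062,.03],[-.067,-.062,.03]]);print(R)
c,sn=np.cos(q[2]),np.sin(q[2]);dx=p[:2]-q[:2]
print("pack in dock",c*dx[0]+sn*dx[1],-sn*dx[0]+c*dx[1],np.degrees(p[2]-q[2]))
E
```

```text
[0.4615 0.2483 0.6919] yaw deg 39.64
[[-2.9, 0.6], [0.6, -1.0], [1.0, -0.1], [-0.6, 3.8], [1.1, -0.3], [0.0, -0.2]]
[ 0.6062  0.3348  0.456  -0.0077] yaw deg 26.13
[[-5.7, -1.7], [0.2, -2.0], [0.7, 3.8], [-0.1, 6.4], [1.8, 4.0], [-0.6, -0.1], [-0.0, 0.8], [0.5, -0.5], [-0.3, -0.1]]
[0.6047 0.3351 0.453 ] yaw deg 25.96
[[-6.0, -1.2], [0.0, -1.4], [0.5, 4.2], [-0.3, 7.0], [1.2, 4.0]]
[[0.37039218 0.25327495 0.03      ]
 [0.44950085 0.15778768 0.03      ]]
pack in dock -0.167947697702021 -0.013946496275445641 13.511415169149101
```

```bash
cat > draw.py <<'E'
import cv2
from fit import *
def draw(n,im,p,q,off=0.,roi=None,f=4,name="o"):
    x0,y0,x1,y1=roi
    c=cv2.resize(im[y0:y1,x0:x1],None,fx=f,fy=f,interpolation=cv2.INTER_CUBIC)
    def L(P,col):
        a=proj(n,P); a=((a-[x0,y0]+.5)*f).astype(int)
        cv2.polylines(c,[a.reshape(-1,1,2)],False,col,1)
    for z in (0.004,.058):
        L(T(p,[[.055,.08,z],[.055,-.08,z],[-.055,-.08,z],[-.055,.08,z],[.055,.08,z]]),(0,0,255))
    for sg in (1,-1):
        L(T(p,[[-.067,sg*.044,.057],[-.067,sg*.08,.057],[-.067,sg*.08,.007],[-.067,sg*.044,.007],[-.067,sg*.044,.057]]),(255,0,255))
    if q is not None:
      for sg in (1,-1):
        for z in (0,.03): L(T(q,[[off,sg*.092,z],[-.095,sg*.092,z],[-.125,sg*.118,z]]),(255,0,0))
        L(T(q,[[off,sg*.05,.022],[off-.006,sg*.05,.022]]),(0,255,255))
      for z in (0,.045): L(T(q,[[off,-.092,z],[off,.092,z]]),(0,255,0))
    cv2.imwrite(f"pics/{name}.png",c)
E
python3 - <<'E'
from draw import *
p=[.4615,.2483,.6919];q=[.6062,.3348,.456]
draw("top",cv2.imread("pics/top0.png"),p,q,-.008,(145,140,270,275),4.4,"ov_t")
draw("scene",cv2.imread("pics/scene0.png"),p,q,-.008,(165,145,285,225),6,"ov_s")
print(proj("top",[[0,0,0],[.2686,.6185,.23]]),proj("scene",[[0,0,0],[.2686,.6185,.23]]))
print({k:v for k,v in CAL["top"].items()}.keys())
E
```

```text
[[307.38086012 400.42098968]
 [ 60.26952202 298.1536088 ]] [[ 67.66164377 305.83184235]
 [ 94.66075483 107.25562704]]
dict_keys(['K', 'camera_from_world'])
```

View pics/ov_t.png

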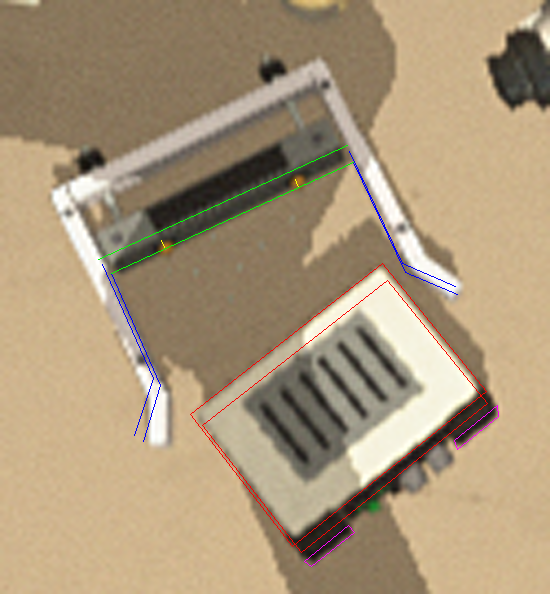

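View pics/ov_s.png

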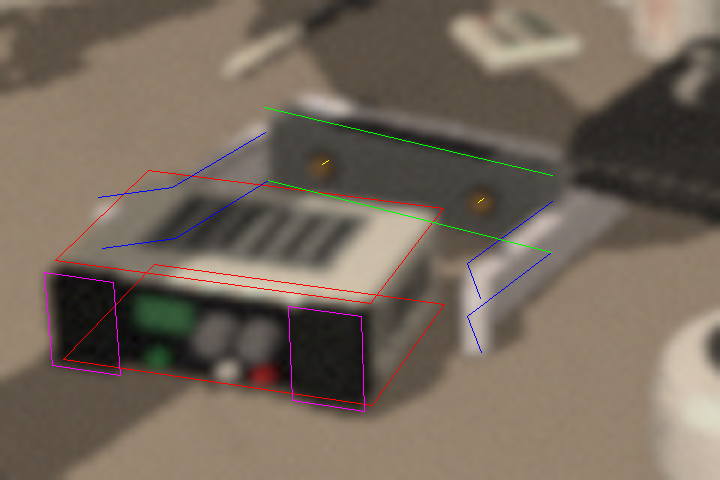

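```bash
cat > plan.py <<'E'
import numpy as np,sys
from bench import env
from scipy.spatial.transform import Rotation as Ro
def plan(tgt,yaw,n):
    s=env.sense(); p=np.array(s["eef_pos"]); R=Ro.from_euler("xyz",s["tool_rot"])
    Rt=Ro.from_euler("xyz",[np.pi,0,yaw]); d=(R.inv()*Rt).as_rotvec()/n
    print("pos",p.round(4),"rpy",np.round(s["tool_rot"],4),"F",np.round(s["contact_force"],1))
    for i in range(n):
        v=R.inv().apply((np.array(tgt)-p)/(n-i)); print(np.round(v,4).tolist(),np.degrees(d).round(2).tolist())
        p=p+R.apply(v); R=R*Ro.from_rotvec(d)
if __name__=="__main__":
    a=list(map(float,sys.argv[1:])); plan(a[:3],a[3],int(a[4]))
E
python3 plan.py .47 .26 .23 .69 8
python3 - <<'E'
from fit import *
t=lambda u,v:(145+u/4.4-.5,140+v/4.4-.5)
s=lambda u,v:(165+u/6-.5,145+v/6-.5)
a,b=.051,.076
pk=[("top",t(203,412),(a,b,.058)),("top",t(380,268),(a,-b,.058)),("top",t(482,392),(-a,-b,.058)),("top",t(295,530),(-a,b,.058)),
("scene",s(437,210),(a,-b,.058)),("scene",s(370,305),(-a,-b,.058)),]
p=fit(pk,[.5,.1,.4])
d=[("top",t(167,247),lambda p:(p[3]-.005,.05,.022)),("top",t(298,182),lambda p:(p[3]-.005,-.05,.022)),
("scene",s(320,167),lambda p:(p[3]-.006,.05,.022)),("scene",s(480,203),lambda p:(p[3]-.006,-.05,.022))]
fit([(n,u,L([0,0,0,-.006])) for n,u,L in d],[.6,.33,.4])
E
```

```text
pos [0.2689 0.6191 0.2313] rpy [3.1416 0.     1.161 ] F [-0.3 -0.2 -0.5]
[-0.0312, 0.0409, 0.0002] [0.0, 0.0, 3.37]
[-0.0287, 0.0427, 0.0002] [0.0, 0.0, 3.37]
[-0.0261, 0.0443, 0.0002] [0.0, 0.0, 3.37]
[-0.0235, 0.0458, 0.0002] [0.0, 0.0, 3.37]
[-0.0207, 0.0471, 0.0002] [0.0, 0.0, 3.37]
[-0.0179, 0.0482, 0.0002] [0.0, 0.0, 3.37]
[-0.0151, 0.0492, 0.0002] [0.0, 0.0, 3.37]
[-0.0122, 0.05, 0.0002] [0.0, 0.0, 3.37]
[0.4635 0.2467 0.6856] yaw deg 39.28
[[-0.4, -0.1], [1.1, 0.3], [-0.4, -0.8], [0.1, 1.0], [0.3, 0.2], [-0.1, -1.0]]
[0.6048 0.3337 0.4918] yaw deg 28.18
[[-0.1, 0.4], [-0.0, 0.3], [0.4, -0.2], [0.2, -0.3]]
```

Emit:
apply_moves(
  travel=[
    [-0.031,0.041,0],
    [-0.029,0.043,0],
    [-0.026,0.044,0],
    [-0.0235,0.046,0],
    [-0.021,0.047,0],
    [-0.018,0.048,0],
    [-0.015,0.049,0],
    [-0.012,0.05,0],
  ],
  dr=[
    [0,0,3.4],
    [0,0,3.4],
    [0,0,3.4],
    [0,0,3.4],
    [0,0,3.4],
    [0,0,3.4],
    [0,0,3.4],
    [0,0,3.4],
  ],
  claw=[0,0,0,0,0,0,0,0],
)

```text
time_s: 1.5
eef_pos: [0.4721, 0.2523, 0.2324]
tool_rot: [-3.141, -0.006, 0.678]
contact_force: [0.5, 0.1, 0.3]
width: 0.003
```

```bash
cat >> fit.py <<'E'
def wristcal(s):
    from scipy.spatial.transform import Rotation as Ro
    c=env.get_calibration("wrist"); W=np.eye(4); W[:3,:3]=Ro.from_euler("xyz",s["tool_rot"]).as_matrix(); W[:3,3]=s["eef_pos"]
    return {"K":c["K"],"camera_from_world":np.linalg.inv(W@c["tool_from_camera"])}
def wrist(name):
    import cv2,json
    s=env.sense(); im=env.snapshot("wrist"); cv2.imwrite(f"pics/{name}.png",im)
    json.dump({"tool_rot":list(map(float,s["tool_rot"])),"eef_pos":list(map(float,s["eef_pos"]))},open(f"pics/{name}.json","w"))
    CAL["wrist"]=wristcal(s); return im
def loadw(name):
    import json
    CAL["wrist"]=wristcal(json.load(open(f"pics/{name}.json")))
E
python3 - <<'E'
from fit import *; import cv2
s=env.sense(); print(s["time_s"],np.round(s["eef_pos"],4),np.round(s["tool_rot"],3),np.round(s["dq"],3).max())
im=wrist("w1"); cv2.imwrite("pics/w1z.png",cv2.resize(im,None,fx=1.5625,fy=1.5625,interpolation=cv2.INTER_CUBIC))
E
```

```text
1.5 [0.4721 0.2523 0.2324] [-3.141 -0.006  0.678] 0.028
```

View pics/w1z.png

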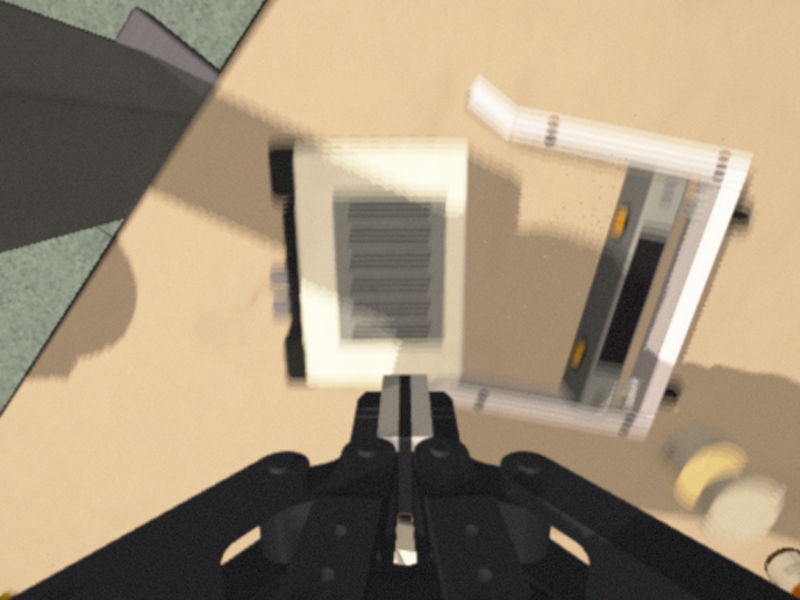

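```bash
cat > f2.py <<'E'
from draw import *
loadw("w1")
w=lambda u,v:(u/1.5625-.5,v/1.5625-.5)
t=lambda u,v:(145+u/4.4-.5,140+v/4.4-.5)
s=lambda u,v:(165+u/6-.5,145+v/6-.5)
a,b=.053,.078
W=[("wrist",w(467,138),(a,-b,.058)),("wrist",w(295,143),(-a,-b,.058)),("wrist",w(463,386),(a,b,.058)),("wrist",w(307,386),(-a,b,.058))]
a,b=.051,.076
P=[("top",t(203,412),(a,b,.058)),("top",t(380,268),(a,-b,.058)),("top",t(482,392),(-a,-b,.058)),("top",t(295,530),(-a,b,.058)),("scene",s(437,210),(a,-b,.058)),("scene",s(370,305),(-a,-b,.058))]
pw=fit(W,[.46,.247,.68]); p=fit(W+P,[.46,.247,.68])
dW=[("wrist",w(618,221),(-.012,-.05,.022)),("wrist",w(577,353),(-.012,.05,.022))]
q=fit(dW,[.6,.33,.45])
fit(dW+[("top",t(167,247),(-.011,.05,.022)),("top",t(298,182),(-.011,-.05,.022)),
("scene",s(320,167),(-.012,.05,.022)),("scene",s(480,203),(-.012,-.05,.022))],q)
draw("wrist",cv2.imread("pics/w1.png"),pw,q,-.006,(0,0,512,384),1.5625,"ov_w")
E
python3 f2.py
```

```text
[0.5606 0.1215 0.6719] yaw deg 38.49
[[-8.1, 273.5], [14.7, 270.3], [-0.4, -1.4], [0.4, -1.6]]
[0.4639 0.2452 0.6766] yaw deg 38.77
[[-1.4, 156.2], [9.6, 153.2], [7.3, -155.1], [-7.3, -155.3], [0.1, -0.5], [1.9, 0.3], [0.1, -0.6], [0.3, 0.8], [0.7, 0.4], [0.0, -0.7]]
[0.6675 0.2681 1.1243] yaw deg 64.42
[[0.4, 149.3], [-0.4, -1.7]]
[0.6015 0.3334 1.0846] yaw deg 62.14
[[-0.3, 81.4], [0.2, -81.6], [8.1, 6.8], [-5.0, -6.8], [-0.7, 3.8], [3.3, -3.5]]
```

View pics/ov_w.png

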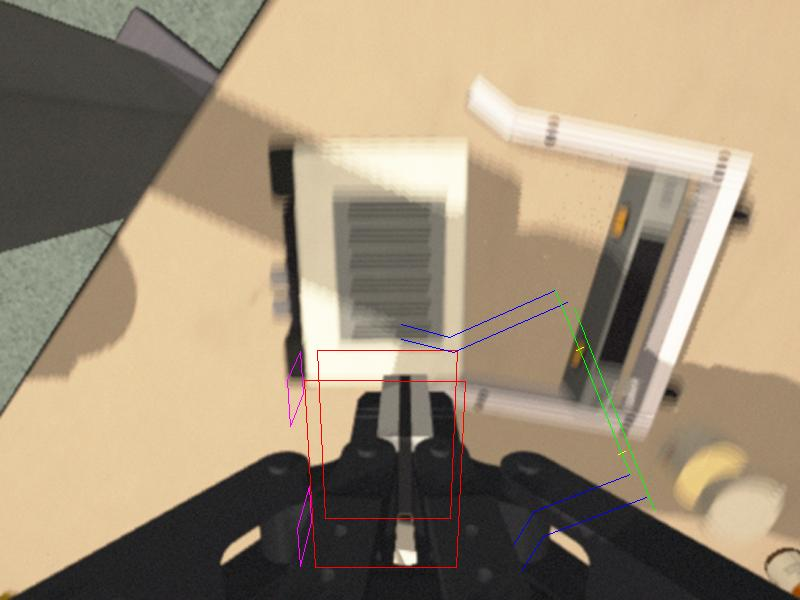

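```bash
python3 - <<'E'
s=open('f2.py').read()
s=s.replace('w(467,138),(a,-b','w(467,138),(a,b').replace('w(295,143),(-a,-b','w(295,143),(-a,b').replace('w(463,386),(a,b','w(463,386),(a,-b').replace('w(307,386),(-a,b','w(307,386),(-a,-b').replace('w(618,221),(-.012,-.05','w(618,221),(-.012,.05').replace('w(577,353),(-.012,.05','w(577,353),(-.012,-.05')
open('f2.py','w').write(s)
E
python3 f2.py
```

```text
[0.4619 0.2439 0.6865] yaw deg 39.34
[[1.4, 2.7], [-3.0, 0.6], [-0.3, -3.1], [0.5, -2.0]]
[0.4625 0.2445 0.6814] yaw deg 39.04
[[2.7, 2.9], [-1.8, 0.2], [0.1, -3.0], [0.8, -2.4], [0.3, 0.1], [2.0, 0.7], [0.4, -0.3], [0.7, 1.3], [0.4, 0.6], [-0.1, -0.5]]
[0.6058 0.3276 0.4934] yaw deg 28.27
[[-0.0, 0.2], [0.0, -0.2]]
[0.6054 0.3282 0.493 ] yaw deg 28.25
[[0.2, -0.5], [0.2, -0.8], [1.8, 0.2], [1.8, 0.0], [1.4, 0.3], [1.3, 0.3]]
```

View pics/ov_w.png

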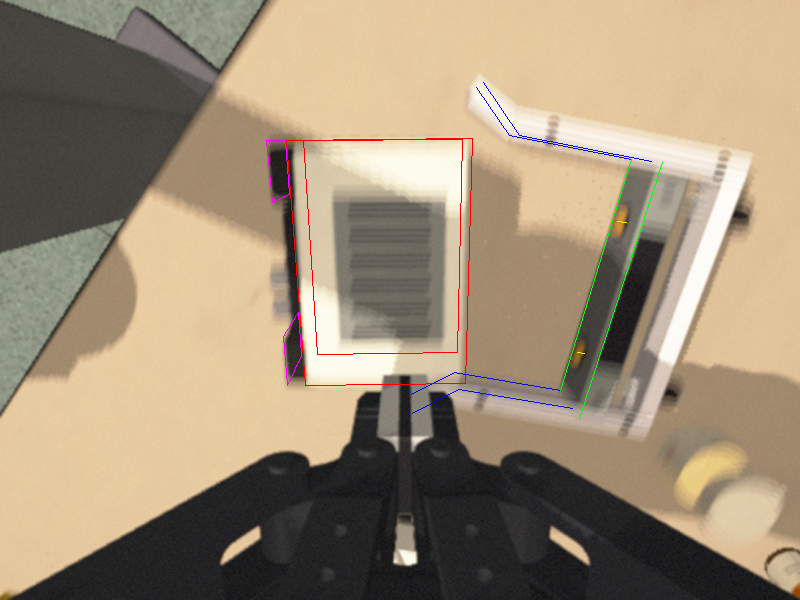

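Wrist picture: the pack's top corners are at about (467,138), (295,143), (463,386) and (307,386). The brass pins are at (618,221) and (577,353), and the overlay fits both pack and dock. The pack is 166 mm before the dock origin, 6 mm to the right, and turned about 11° left. Next I'll go behind the left buffer.

```bash
python3 plan.py .338 .227 .09 .6 5
```

```text
pos [0.4749 0.247  0.2324] rpy [ 3.1364 -0.0048  0.6738] F [ 0.8 -4.3  0.7]
[-0.024, -0.0141, 0.0283] [0.06, -0.06, 0.85]
[-0.0242, -0.0137, 0.0283] [0.06, -0.06, 0.85]
[-0.0244, -0.0133, 0.0284] [0.06, -0.06, 0.85]
[-0.0245, -0.0129, 0.0284] [0.06, -0.06, 0.85]
[-0.0247, -0.0125, 0.0284] [0.06, -0.06, 0.85]
```

Emit:
apply_moves(
  travel=[
    [-0.036,-0.016,0.015],
    [-0.036,-0.016,0.025],
    [-0.036,-0.017,0.03],
    [-0.014,-0.017,0.035],
    [0,0,0.035],
    [0,0,0],
  ],
  dr=[
    [0,0,1],
    [0,0,1],
    [0,0,1],
    [0,0,1],
    [0,0,0],
    [0,0,0],
  ],
  claw=[0,0,0,0,0,0],
)

```text
time_s: 2.3
eef_pos: [0.3383, 0.224, 0.0901]
tool_rot: [3.136, -0.012, 0.596]
contact_force: [0.7, -0.1, 0.0]
width: -0.003
```

```bash
python3 plan.py .338 .227 .022 .57 2
```

```text
pos [0.3383 0.224  0.0901] rpy [ 3.1359 -0.012   0.5956] F [ 0.7 -0.1  0. ]
[0.0003, -0.0015, 0.0341] [0.16, -0.34, 0.73]
[0.0005, -0.0014, 0.0341] [0.16, -0.34, 0.73]
```

Emit:
apply_moves(
  travel=[
    [0,-0.001,0.034],
    [0,-0.001,0.033],
    [0,0,0],
    [0.008,0,0],
    [0.004,0,0],
    [0.004,0,0],
    [0.003,0,0],
  ],
  dr=[
    [0.2,-0.3,0.7],
    [0.2,-0.3,0.7],
    [0,0,0],
    [0,0,0],
    [0,0,0],
    [0,0,0],
    [0,0,0],
  ],
  claw=[0,0,0,0,0,0,0],
)

```text
time_s: 3.18
eef_pos: [0.3614, 0.2407, 0.0323]
tool_rot: [-3.14, -0.012, 0.571]
contact_force: [-8.2, -3.7, 4.9]
width: 0.002
```

```bash
cat > st.py <<'E'
from bench import env; import numpy as np
from scipy.spatial.transform import Rotation as Ro
# dock-frame report of TCP and force along tool axes
q=(.6056,.328,.493)
s=env.sense(); p=np.array(s["eef_pos"]); c,sn=np.cos(q[2]),np.sin(q[2]); d=p[:2]-q[:2]
R=Ro.from_euler("xyz",s["tool_rot"])
print("t",round(s["time_s"],2),"dockxy mm",np.round([1e3*(c*d[0]+sn*d[1]),1e3*(-sn*d[0]+c*d[1])],1),"z",round(p[2]*1e3,1),"rpy",np.round(np.degrees(s["tool_rot"]),1),"Ftool",np.round(R.inv().apply(s["contact_force"]),1))
E
python3 st.py
```

```text
t 3.17 dockxy mm [-256.4   38.6] z 32.3 rpy [-179.9   -0.7   32.7] Ftool [-8.8 -1.3 -5. ]
```

Emit:
apply_moves(
  travel=[
    [0.003,0,0],
    [0.003,0,0],
  ],
  dr=[
    [0,0,0],
    [0,0,0],
  ],
  claw=[0,0],
)

```text
time_s: 3.42
eef_pos: [0.3615, 0.2407, 0.0317]
tool_rot: [-3.141, 0.001, 0.572]
contact_force: [-8.3, -5.9, 7.4]
width: -0.002
```

```bash
python3 st.py
```

```text
t 3.42 dockxy mm [-256.4   38.6] z 31.7 rpy [-1.799e+02  1.000e-01  3.280e+01] Ftool [-10.1   0.5  -7.4]
```

Emit:
apply_moves(
  travel=[
    [0.002,0,-0.002],
    [0.003,0,-0.001],
  ],
  dr=[
    [0,0,0],
    [0,0,0],
  ],
  claw=[0,0],
)

```text
time_s: 3.68
eef_pos: [0.3621, 0.2413, 0.0332]
tool_rot: [-3.14, 0.01, 0.572]
contact_force: [-4.8, -1.3, -2.4]
width: -0.002
```

```bash
python3 st.py
```

```text
t 3.67 dockxy mm [-255.5   38.9] z 33.2 rpy [-179.9    0.6   32.8] Ftool [-4.7 -1.4  2.4]
```

Emit:
apply_moves(
  travel=[
    [0.005,0,0],
    [0.005,0,0],
  ],
  dr=[
    [0,0,0],
    [0,0,0],
  ],
  claw=[0,0],
)

```text
time_s: 3.92
eef_pos: [0.3661, 0.245, 0.0326]
tool_rot: [-3.139, 0.021, 0.572]
contact_force: [-8.4, -2.6, 6.9]
width: -0.002
```

```bash
python3 st.py
```

```text
t 3.92 dockxy mm [-250.3   40.3] z 32.6 rpy [-179.8    1.2   32.8] Ftool [-8.6 -2.4 -6.8]
```

Emit:
apply_moves(
  travel=[
    [0.005,0,-0.0015],
    [0.005,0,-0.001],
    [0.005,0,-0.001],
    [0.005,0,-0.001],
  ],
  dr=[
    [0,0.6,0],
    [0,0.6,0],
    [0,0.6,0],
    [0,0.6,0],
  ],
  claw=[0,0,0,0],
)

```text
time_s: 4.42
eef_pos: [0.3796, 0.255, 0.035]
tool_rot: [-3.137, -0.014, 0.572]
contact_force: [-4.1, -1.0, -2.7]
width: -0.004
```

```bash
python3 st.py
```

```text
t 4.42 dockxy mm [-233.6   42.7] z 35.0 rpy [-179.7   -0.8   32.8] Ftool [-4.  -1.3  2.6]
```

```bash
cat > look.py <<'E'
import sys
from draw import *
n=sys.argv[1]
im=env.snapshot("top"); cv2.imwrite(f"pics/top_{n}.png",im)
cv2.imwrite(f"pics/topz_{n}.png",cv2.resize(im[140:275,145:270],None,fx=4.4,fy=4.4,interpolation=cv2.INTER_CUBIC))
E
python3 look.py 2
```

```text
(no output)
```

View pics/topz_2.png

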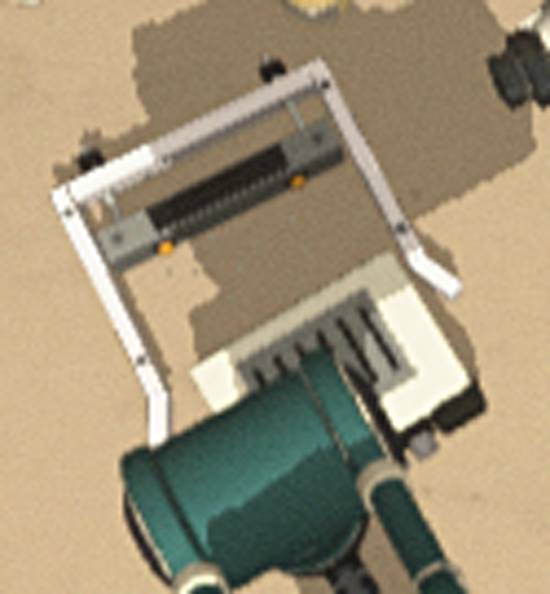

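```bash
cat > pk.py <<'E'
import sys
from fit import *
# args: u v code triples: code NL NR RR RL ; zoom coords of topz
Q=(.6056,.328,.493)
def pk(args,x0=(.48,.25,.5)):
    a,b=.051,.076
    C={"NL":(a,b,.058),"NR":(a,-b,.058),"RR":(-a,-b,.058),"RL":(-a,b,.058)}
    o=[]
    for i in range(0,len(args),3): o.append(("top",(145+float(args[i+1])/4.4-.5,140+float(args[i+2])/4.4-.5),C[args[i]]))
    p=fit(o,x0); d=p[:2]-Q[:2]; c,s=np.cos(Q[2]),np.sin(Q[2])
    f=lambda P:(1e3*np.array([c*(P[0]-Q[0])+s*(P[1]-Q[1]),-s*(P[0]-Q[0])+c*(P[1]-Q[1])])).round(1)
    print("pack in dock",f(p),np.degrees(p[2]-Q[2]).round(1))
    for n,y in (("L",.062),("R",-.062)): print("pad",n,f(T(p,[[-.067,y,.03]])[0]), "TCP contact", f(T(p,[[-.0815,y,.03]])[0]))
    return p
if __name__=="__main__": pk(sys.argv[1:])
E
python3 pk.py NL 192 372 NR 398 256 RR 470 379
```

```text
[0.4785 0.2526 0.5593] yaw deg 32.04
[[0.4, -0.2], [-1.2, -0.6], [0.4, 1.0]]
pack in dock [-147.6   -6.3] 3.8
pad L [-218.6   51.1] TCP contact [-233.1   50.1]
pad R [-210.4  -72.6] TCP contact [-224.8  -73.6]
```

Emit:
apply_moves(
  travel=[
    [-0.03,0,0],
    [0,0.04,0.004],
    [-0.002,0.042,0.004],
    [0,0.038,0.002],
    [0.006,0,0],
  ],
  dr=[
    [0,-0.4,2],
    [0,-0.4,2.5],
    [0,0,0],
    [0,0,0],
    [0,0,0],
  ],
  claw=[0,0,0,0,0],
)

```text
time_s: 5.1
eef_pos: [0.4352, 0.1391, 0.0331]
tool_rot: [3.14, -0.037, 0.494]
contact_force: [-0.6, -0.3, -0.3]
width: 0.002
```

```bash
python3 st.py
```

```text
t 5.1 dockxy mm [-239.5  -85.8] z 33.1 rpy [179.9  -2.1  28.3] Ftool [-0.7 -0.   0.3]
```

Emit:
apply_moves(
  travel=[
    [0.004,-0.007,0.003],
    [0.003,0,0.002],
    [0.004,0,0],
    [0.004,0,0],
    [0.005,0,0],
  ],
  dr=[
    [0,-1.2,0],
    [0,-1,0],
    [0,0,0],
    [0,0.3,0],
    [0,0.3,0],
  ],
  claw=[0,0,0,0,0],
)

```text
time_s: 5.72
eef_pos: [0.4467, 0.1551, 0.0282]
tool_rot: [3.137, 0.005, 0.501]
contact_force: [-5.7, -9.5, 6.6]
width: 0.002
```

```bash
python3 st.py
```

```text
t 5.72 dockxy mm [-221.8  -77.1] z 28.2 rpy [179.7   0.3  28.7] Ftool [-9.6  5.6 -6.5]
```

Emit:
apply_moves(
  travel=[
    [0.005,0.001,-0.0015],
    [0.005,0,-0.001],
    [0.005,0,-0.001],
  ],
  dr=[
    [0,0.4,0],
    [0,0.4,0],
    [0,0.4,0],
  ],
  claw=[0,0,0],
)

```text
time_s: 6.1
eef_pos: [0.4515, 0.1583, 0.0282]
tool_rot: [3.136, 0.005, 0.509]
contact_force: [-5.0, -8.2, 6.1]
width: 0.002
```

```bash
python3 st.py
```

```text
t 6.1 dockxy mm [-216.   -76.6] z 28.2 rpy [179.7   0.3  29.1] Ftool [-8.4  4.8 -6. ]
```

Emit:
apply_moves(
  travel=[
    [0.006,0.001,-0.0025],
    [0.006,0.001,-0.002],
    [0.005,0,-0.002],
  ],
  dr=[
    [0,0.4,0.5],
    [0,0.4,0],
    [0,0.4,0],
  ],
  claw=[0,0,0],
)

```text
time_s: 6.48
eef_pos: [0.4608, 0.1636, 0.0307]
tool_rot: [3.137, -0.002, 0.504]
contact_force: [-2.0, -4.0, -3.5]
width: -0.002
```

```bash
python3 st.py; python3 look.py 3
```

```text
t 6.47 dockxy mm [-205.3  -76.3] z 30.7 rpy [ 1.797e+02 -1.000e-01  2.890e+01] Ftool [-3.7  2.5  3.5]
```

View pics/topz_3.png

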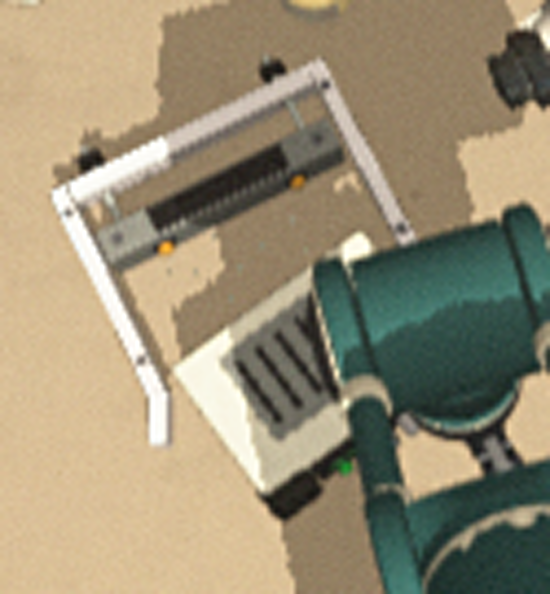

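```bash
python3 pk.py NL 177 370 RL 265 491 NR 362 234
```

```text
[0.489  0.2646 0.6588] yaw deg 37.75
[[-0.3, -0.2], [0.2, 0.5], [0.1, -0.2]]
pack in dock [-132.7   -0.7] 9.5
pad L [-209.    49.4] TCP contact [-223.3   47. ]
pad R [-188.6  -72.9] TCP contact [-202.9  -75.3]
```

Emit:
apply_moves(
  travel=[
    [-0.045,0,0],
    [0,-0.042,0],
    [0,-0.042,0],
    [0,-0.042,0],
    [0.006,0,0.001],
  ],
  dr=[
    [0,0,0.6],
    [0,0,0],
    [0,0,0],
    [0,0,0],
    [0,0,0],
  ],
  claw=[0,0,0,0,0],
)

```text
time_s: 7.15
eef_pos: [0.3768, 0.2656, 0.0359]
tool_rot: [3.139, -0.03, 0.489]
contact_force: [0.0, 0.0, 0.1]
width: -0.001
```

```bash
python3 st.py
```

```text
t 7.15 dockxy mm [-231.    53.3] z 35.9 rpy [179.9  -1.7  28. ] Ftool [ 0.  -0.  -0.1]
```

Emit:
apply_moves(
  travel=[
    [0.003,0,0.004],
    [0.003,0,0.002],
    [0.004,0,-0.001],
    [0.006,0,-0.002],
    [0.006,0,-0.002],
    [0.006,0,-0.002],
  ],
  dr=[
    [0,-1,0],
    [0,-0.5,0],
    [0,0,0],
    [0,0.3,0],
    [0,0.4,0],
    [0,0.4,0],
  ],
  claw=[0,0,0,0,0,0],
)

```text
time_s: 7.9
eef_pos: [0.3931, 0.271, 0.0313]
tool_rot: [-3.141, 0.01, 0.482]
contact_force: [-5.4, -0.2, -0.7]
width: -0.001
```

```bash
python3 st.py
```

```text
t 7.9 dockxy mm [-214.2   50.3] z 31.3 rpy [-180.     0.6   27.6] Ftool [-4.9 -2.3  0.8]
```

Emit:
apply_moves(
  travel=[
    [0.006,-0.001,-0.001],
    [0.006,-0.001,-0.0015],
    [0.006,-0.001,-0.0015],
    [0.006,-0.001,-0.0015],
  ],
  dr=[
    [0,0.5,-0.3],
    [0,0.5,-0.3],
    [0,0.4,0],
    [0,0.4,0],
  ],
  claw=[0,0,0,0],
)

```text
time_s: 8.4
eef_pos: [0.4037, 0.2777, 0.031]
tool_rot: [-3.138, 0.009, 0.484]
contact_force: [-6.0, -0.6, 1.7]
width: -0.002
```

```bash
python3 st.py; python3 look.py 4
```

```text
t 8.4 dockxy mm [-201.7   51.3] z 31.0 rpy [-179.8    0.5   27.7] Ftool [-5.6 -2.3 -1.7]
```

View pics/topz_4.png

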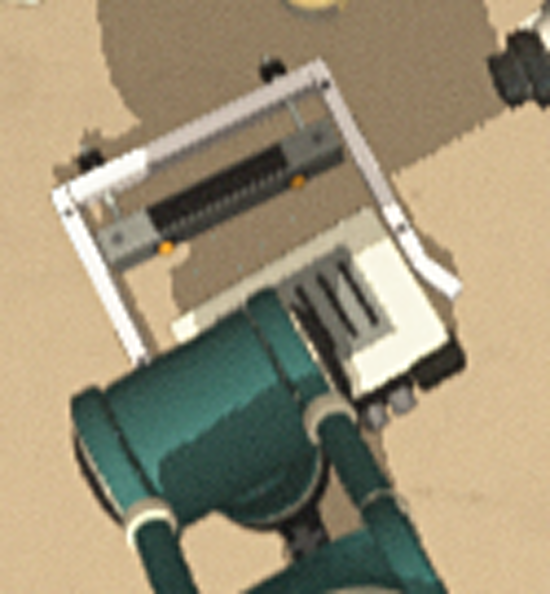

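```bash
python3 pk.py NL 171 326 NR 370 209 RR 449 335
```

```text
[0.5091 0.2684 0.5669] yaw deg 32.48
[[0.2, 0.0], [-0.1, -0.2], [-0.0, 0.2]]
pack in dock [-113.2   -6.8] 4.2
pad L [-184.6   50. ] TCP contact [-199.1   49. ]
pad R [-175.5  -73.6] TCP contact [-189.9  -74.7]
```

Emit:
apply_moves(
  travel=[
    [0.006,-0.001,-0.0015],
    [0.006,-0.001,-0.0015],
    [0.006,-0.001,-0.0015],
    [0.006,-0.001,-0.0015],
    [0.005,0,-0.001],
  ],
  dr=[
    [0,0.4,-0.3],
    [0,0.4,-0.3],
    [0,0.4,0],
    [0,0.4,0],
    [0,0.3,0],
  ],
  claw=[0,0,0,0,0],
)

```text
time_s: 9.07
eef_pos: [0.4128, 0.2852, 0.0306]
tool_rot: [-3.13, 0.02, 0.482]
contact_force: [-13.0, -0.6, 8.7]
width: 0.002
```

```bash
python3 st.py; python3 look.py 5
```

```text
t 9.07 dockxy mm [-190.1   53.5] z 30.6 rpy [-179.4    1.2   27.6] Ftool [-12.   -5.6  -8.4]
```

View pics/topz_5.png

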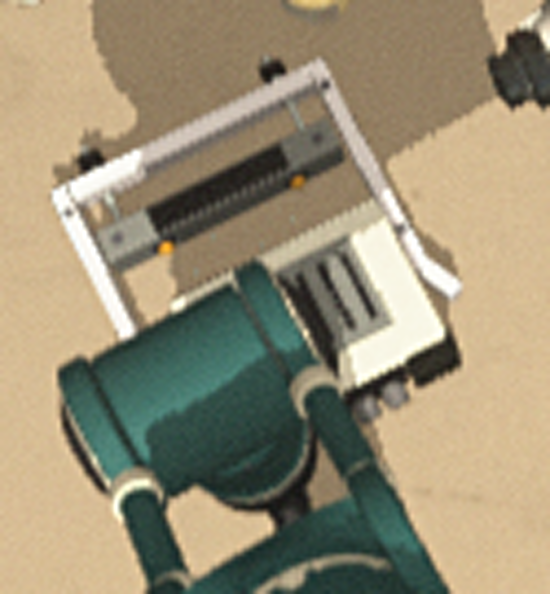

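```bash
python3 pk.py NL 172 302 NR 376 202 RR 444 330
```

```text
[0.5183 0.2703 0.4934] yaw deg 28.27
[[-0.3, 0.1], [-0.0, -0.7], [0.3, 0.5]]
pack in dock [-104.2   -9.5] 0.0
pad L [-171.3   52.5] TCP contact [-185.8   52.5]
pad R [-171.2  -71.5] TCP contact [-185.7  -71.5]
```

Emit:
apply_moves(
  travel=[
    [-0.028,0,0],
    [-0.003,0.042,0.001],
    [-0.002,0.042,0.003],
    [0,0.04,0.003],
    [0.006,0,0.002],
  ],
  dr=[
    [0.5,0,-0.7],
    [0,0,0],
    [0,-0.5,0],
    [0,-0.5,0],
    [0,-0.5,0],
  ],
  claw=[0,0,0,0,0],
)

```text
time_s: 9.75
eef_pos: [0.4541, 0.1578, 0.0193]
tool_rot: [-3.12, 0.043, 0.488]
contact_force: [0.2, 0.6, 0.5]
width: -0.005
```

```bash
python3 st.py
```

```text
t 9.75 dockxy mm [-214.   -78.3] z 19.3 rpy [-178.8    2.5   28. ] Ftool [ 0.5 -0.4 -0.5]
```

Emit:
apply_moves(
  travel=[
    [0.008,-0.002,-0.004],
    [0.007,-0.002,-0.003],
    [0.004,0,0],
    [0.005,0,-0.001],
    [0.006,0.001,-0.0015],
    [0.006,0.001,-0.002],
  ],
  dr=[
    [-0.6,1.2,0],
    [-0.6,1,0],
    [0,0,0],
    [0,0.3,0],
    [0,0.4,0.2],
    [0,0.4,0.2],
  ],
  claw=[0,0,0,0,0,0],
)

```text
time_s: 10.5
eef_pos: [0.4813, 0.177, 0.0279]
tool_rot: [-3.141, -0.006, 0.483]
contact_force: [-4.2, -2.3, -2.8]
width: 0.002
```

```bash
python3 st.py
```

```text
t 10.5 dockxy mm [-181.   -74.2] z 27.9 rpy [-180.    -0.4   27.7] Ftool [-4.8  0.1  2.8]
```

Contact was near -186, as predicted. I'll continue the right push about 12 mm further.

Emit:
apply_moves(
  travel=[
    [0.006,0.001,-0.001],
    [0.006,0.001,-0.0015],
    [0.006,0.001,-0.0015],
    [0.006,0,-0.0015],
  ],
  dr=[
    [0,0.2,0],
    [0,0.3,0.2],
    [0,0.3,0.2],
    [0,0.3,0],
  ],
  claw=[0,0,0,0],
)

```text
time_s: 11.0
eef_pos: [0.5034, 0.1852, 0.0326]
tool_rot: [-3.14, -0.023, 0.476]
contact_force: [-1.8, -4.1, -3.0]
width: -0.004
```

```bash
python3 st.py; python3 look.py 6
```

```text
t 11.0 dockxy mm [-157.6  -77.4] z 32.6 rpy [-179.9   -1.3   27.3] Ftool [-3.5  2.8  2.9]
```

View pics/topz_6.png

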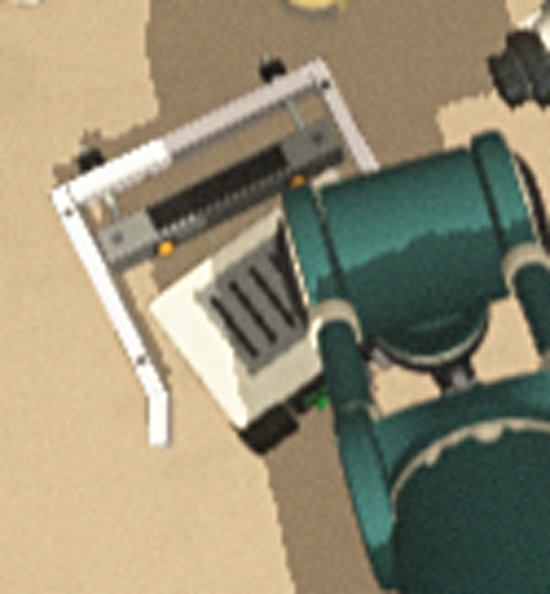

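```bash
python3 pk.py NL 151 302 RL 241 426 NR 338 168; python3 pk.py NL 151 302 RL 241 426
```

```text
[0.5332 0.2827 0.6585] yaw deg 37.73
[[0.2, 0.1], [-0.1, -0.2], [-0.1, 0.1]]
pack in dock [-85.3  -5.6] 9.5
pad L [-161.6   44.5] TCP contact [-175.9   42.1]
pad R [-141.1  -77.8] TCP contact [-155.4  -80.2]
[0.533  0.2828 0.6581] yaw deg 37.71
[[0.1, 0.2], [-0.1, -0.2]]
pack in dock [-85.4  -5.5] 9.5
pad L [-161.7   44.7] TCP contact [-176.    42.3]
pad R [-141.3  -77.6] TCP contact [-155.6  -80. ]
```

Emit:
apply_moves(
  travel=[
    [-0.043,0,0],
    [-0.001,-0.041,0],
    [0,-0.041,0],
    [0,-0.041,0],
    [0.004,0,0],
  ],
  dr=[
    [0,0,-0.8],
    [0,0,0],
    [0,0,0],
    [0,0,0],
    [0,0,0],
  ],
  claw=[0,0,0,0,0],
)

```text
time_s: 11.68
eef_pos: [0.4241, 0.2861, 0.0418]
tool_rot: [-3.139, -0.058, 0.485]
contact_force: [0.3, -0.1, -1.0]
width: 0.001
```

```bash
python3 st.py
```

```text
t 11.68 dockxy mm [-179.7   49. ] z 41.8 rpy [-179.9   -3.3   27.8] Ftool [0.1 0.2 1. ]
```

Emit:
apply_moves(
  travel=[
    [-0.006,-0.001,0.006],
    [-0.002,0,0.006],
    [0.004,0,0.001],
    [0.006,0,-0.001],
    [0.006,0,-0.0015],
    [0.006,0,-0.0015],
  ],
  dr=[
    [0,-1.7,0],
    [0,-1.5,0],
    [0,0,0],
    [0,0.2,0],
    [0,0.3,0],
    [0,0.4,0],
  ],
  claw=[0,0,0,0,0,0],
)

```text
time_s: 12.42
eef_pos: [0.4299, 0.2888, 0.0286]
tool_rot: [-3.136, 0.006, 0.479]
contact_force: [-9.5, -0.7, 1.9]
width: -0.0
```

```bash
python3 st.py
```

```text
t 12.43 dockxy mm [-173.3   48.6] z 28.6 rpy [-179.7    0.4   27.5] Ftool [-8.8 -3.8 -1.9]
```

Emit:
apply_moves(
  travel=[
    [0.006,-0.001,-0.001],
    [0.006,-0.001,-0.0015],
    [0.006,-0.001,-0.0015],
    [0.006,-0.001,-0.0015],
    [0.006,-0.001,-0.0015],
  ],
  dr=[
    [0,0.4,-0.4],
    [0,0.4,-0.3],
    [0,0.4,0],
    [0,0.4,0],
    [0,0.4,0],
  ],
  claw=[0,0,0,0,0],
)

```text
time_s: 13.05
eef_pos: [0.4378, 0.2971, 0.0282]
tool_rot: [-3.133, 0.015, 0.485]
contact_force: [-8.3, -2.6, 3.7]
width: -0.002
```

```bash
python3 st.py
```

```text
t 13.05 dockxy mm [-162.5   52.3] z 28.2 rpy [-179.5    0.8   27.8] Ftool [-8.6 -1.6 -3.6]
```

Emit:
apply_moves(
  travel=[
    [0.006,0,-0.0015],
    [0.006,0,-0.0015],
    [0.006,0,-0.0015],
    [0.006,0,-0.0015],
  ],
  dr=[
    [-0.3,0.4,0],
    [-0.2,0.4,0],
    [0,0.4,0],
    [0,0.4,0],
  ],
  claw=[0,0,0,0],
)

```text
time_s: 13.55
eef_pos: [0.4446, 0.3024, 0.0278]
tool_rot: [-3.135, 0.022, 0.478]
contact_force: [-10.2, 1.1, 5.2]
width: -0.003
```

```bash
python3 st.py; python3 look.py 7
```

```text
t 13.55 dockxy mm [-153.9   53.6] z 27.8 rpy [-179.6    1.2   27.4] Ftool [-8.6 -5.7 -5. ]
```

View pics/topz_7.png

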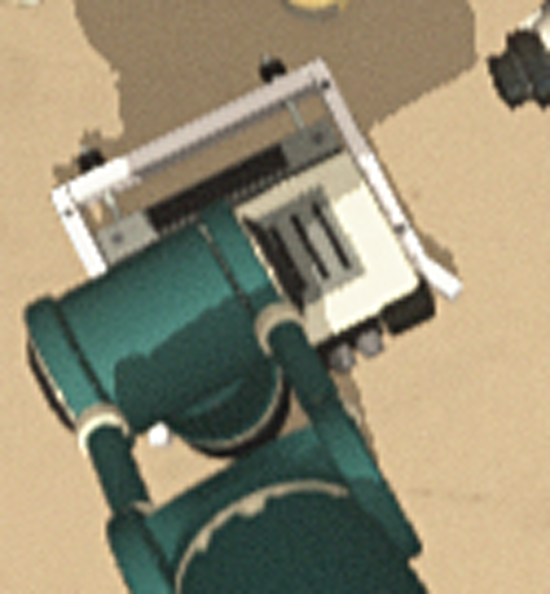

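```bash
python3 pk.py NR 343 151 RR 419 277
```

```text
[0.5493 0.2887 0.5538] yaw deg 31.73
[[-0.1, -0.1], [0.1, 0.1]]
pack in dock [-68.2  -8. ] 3.5
pad L [-138.9   49.8] TCP contact [-153.3   48.9]
pad R [-131.3  -73.9] TCP contact [-145.8  -74.8]
```

Emit:
apply_moves(
  travel=[
    [0.006,-0.001,-0.002],
    [0.006,-0.001,-0.0015],
    [0.006,-0.001,-0.0015],
    [0.006,0,-0.0015],
  ],
  dr=[
    [-0.3,0.5,-0.4],
    [-0.2,0.4,-0.4],
    [0,0.4,0],
    [0,0.4,0],
  ],
  claw=[0,0,0,0],
)

```text
time_s: 14.1
eef_pos: [0.4481, 0.3057, 0.0278]
tool_rot: [3.14, 0.036, 0.487]
contact_force: [-17.5, -2.9, 13.2]
width: -0.002
```

```bash
python3 st.py
```

```text
t 14.1 dockxy mm [-149.3   54.9] z 27.8 rpy [179.9   2.1  27.9] Ftool [-17.3  -5.6 -12.6]
```

Emit:
apply_moves(
  travel=[
    [-0.006,0,-0.001],
    [-0.003,0,0],
  ],
  dr=[
    [0,1,0],
    [0,0.6,0],
  ],
  claw=[0,0],
)

```text
time_s: 14.35
eef_pos: [0.4406, 0.3004, 0.0284]
tool_rot: [3.14, 0.008, 0.485]
contact_force: [0.4, -0.5, -0.5]
width: -0.002
```

```bash
python3 st.py; python3 look.py 8
python3 - <<'E'
from fit import *; import cv2
im=wrist("w8"); cv2.imwrite("pics/w8z.png",cv2.resize(im,None,fx=1.5625,fy=1.5625,interpolation=cv2.INTER_CUBIC))
im=env.snapshot("scene"); cv2.imwrite("pics/s8.png",cv2.resize(im[130:220,165:295],None,fx=6,fy=6,interpolation=cv2.INTER_CUBIC))
E
```

```text
t 14.35 dockxy mm [-158.5   53.8] z 28.4 rpy [179.9   0.5  27.8] Ftool [0.1 0.6 0.5]
```

View pics/topz_8.png

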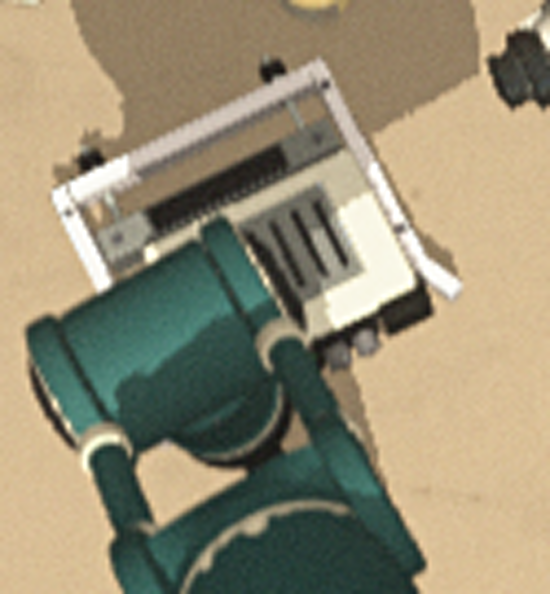

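View pics/w8z.png

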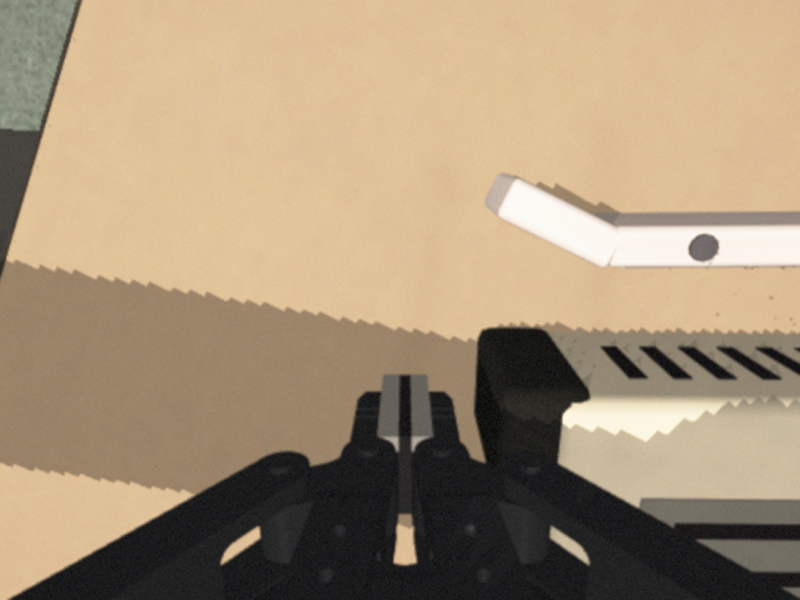

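View pics/s8.png

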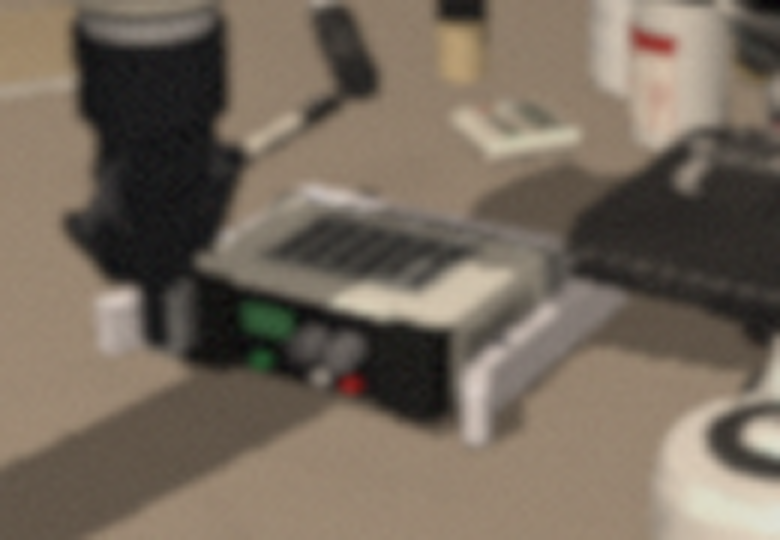

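```bash
python3 - <<'E'
import cv2
im=cv2.imread("pics/top_8.png"); cv2.imwrite("pics/z8.png",cv2.resize(im[165:225,160:250],None,fx=8,fy=8,interpolation=cv2.INTER_CUBIC))
E
python3 pk.py NR 342 150 RR 415 276
```

```text
[0.5511 0.291  0.5364] yaw deg 30.73
[[-0.2, -0.3], [0.2, 0.3]]
pack in dock [-65.5  -6.8] 2.5
pad L [-135.1   52.3] TCP contact [-149.6   51.6]
pad R [-129.7  -71.6] TCP contact [-144.2  -72.2]
```

View pics/z8.png

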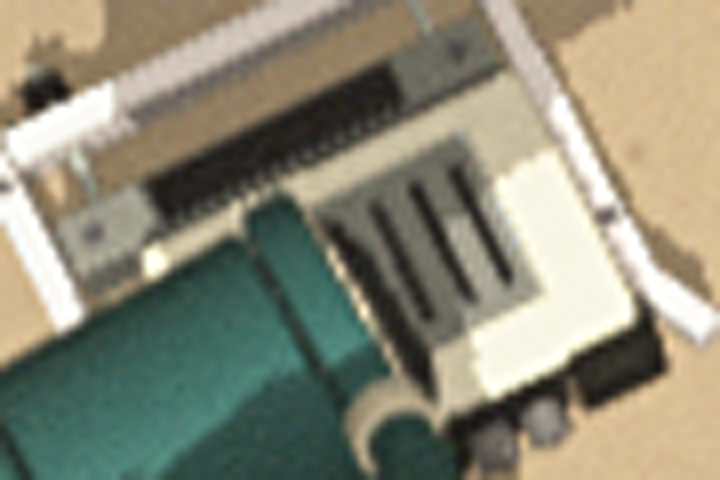

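```bash
python3 pk.py NR 343.7 151 NL 146 251 RR 417 282
python3 - <<'E'
from draw import *
from pk import pk
p=pk(["NR",343.7,151,"NL",146,251,"RR",417,282])
draw("top",cv2.imread("pics/top_8.png"),p,(.6056,.328,.493),-.006,(160,165,250,225),8,"ov8")
E
```

```text
[0.552  0.2902 0.4946] yaw deg 28.34
[[0.9, -0.2], [-0.6, 0.3], [-0.1, -0.1]]
pack in dock [-65.1  -7.9] 0.1
pad L [-132.2   54. ] TCP contact [-146.7   54. ]
pad R [-132.  -70.] TCP contact [-146.5  -70. ]
[0.552  0.2902 0.4946] yaw deg 28.34
[[0.9, -0.2], [-0.6, 0.3], [-0.1, -0.1]]
pack in dock [-65.1  -7.9] 0.1
pad L [-132.2   54. ] TCP contact [-146.7   54. ]
pad R [-132.  -70.] TCP contact [-146.5  -70. ]
```

View pics/ov8.png

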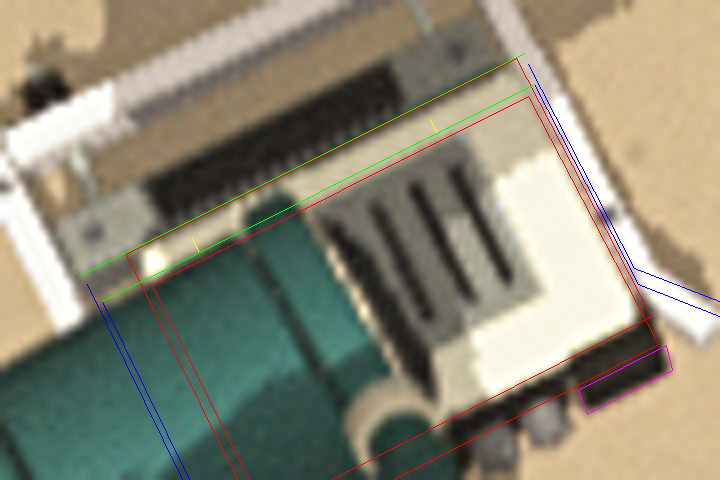

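Emit:
apply_moves(
  travel=[
    [-0.013,0,0],
    [0,0.042,0],
    [0,0.042,0],
    [0,0.04,0],
    [0.004,0,0],
  ],
  dr=[
    [0,0,0],
    [0,0,0],
    [0,0,0],
    [0,0,0],
    [0,0,0],
  ],
  claw=[0,0,0,0,0],
)

```text
time_s: 15.12
eef_pos: [0.491, 0.1844, 0.0296]
tool_rot: [3.14, 0.006, 0.488]
contact_force: [-0.3, -0.3, -0.2]
width: 0.002
```

```bash
python3 st.py
```

```text
t 15.12 dockxy mm [-169.   -72.3] z 29.6 rpy [179.9   0.3  28. ] Ftool [-0.4  0.1  0.2]
```

Emit:
apply_moves(
  travel=[
    [0.008,0,0],
    [0.006,0,0],
    [0.004,0,-0.0005],
    [0.005,0,-0.001],
    [0.005,0,-0.0015],
  ],
  dr=[
    [0,0,0],
    [0,0,0],
    [0,0.3,0],
    [0,0.4,0],
    [0,0.4,0],
  ],
  claw=[0,0,0,0,0],
)

```text
time_s: 15.75
eef_pos: [0.5089, 0.1964, 0.03]
tool_rot: [3.139, 0.003, 0.493]
contact_force: [-6.2, -8.7, 2.3]
width: 0.0
```

```bash
python3 st.py
```

```text
t 15.75 dockxy mm [-147.5  -70.2] z 30.0 rpy [179.9   0.2  28.3] Ftool [-9.6  4.7 -2.3]
```

Emit:
apply_moves(
  travel=[
    [0.005,0.001,-0.001],
    [0.005,0.001,-0.0015],
  ],
  dr=[
    [0,0.4,0.2],
    [0,0.4,0],
  ],
  claw=[0,0],
)

```text
time_s: 16.0
eef_pos: [0.5098, 0.1964, 0.03]
tool_rot: [3.14, 0.009, 0.493]
contact_force: [-7.2, -4.7, 3.5]
width: -0.001
```

```bash
python3 st.py
```

```text
t 16.0 dockxy mm [-146.7  -70.6] z 30.0 rpy [179.9   0.5  28.2] Ftool [-8.6  0.7 -3.4]
```

Emit:
apply_moves(
  travel=[
    [0.006,0,-0.002],
    [0.006,0,-0.002],
    [0.006,0,-0.002],
  ],
  dr=[
    [0,0.4,0],
    [0,0.4,0],
    [0,0.4,0],
  ],
  claw=[0,0,0],
)

```text
time_s: 16.38
eef_pos: [0.5114, 0.1976, 0.0302]
tool_rot: [3.139, 0.022, 0.498]
contact_force: [-10.0, -11.0, 6.8]
width: -0.001
```

```bash
python3 st.py
```

```text
t 16.38 dockxy mm [-144.7  -70.3] z 30.2 rpy [179.8   1.3  28.6] Ftool [-14.2   4.9  -6.5]
```

Emit:
apply_moves(
  travel=[
    [0.006,0,-0.002],
    [0.006,0,-0.002],
  ],
  dr=[
    [0,0.8,0.3],
    [0,0.8,0],
  ],
  claw=[0,0],
)

```text
time_s: 16.62
eef_pos: [0.5114, 0.1976, 0.0302]
tool_rot: [3.137, 0.019, 0.497]
contact_force: [-8.4, -11.2, 4.9]
width: -0.001
```

```bash
python3 st.py
```

```text
t 16.62 dockxy mm [-144.7  -70.3] z 30.2 rpy [179.8   1.1  28.5] Ftool [-12.8   5.9  -4.6]
```

Emit:
apply_moves(
  travel=[
    [-0.025,0,0],
    [0,-0.042,0],
    [0,-0.042,0],
    [0,-0.042,0],
    [0.003,0,0],
  ],
  dr=[
    [0,0.5,0],
    [0,0,0],
    [0,0,0],
    [0,0,0],
    [0,0,0],
  ],
  claw=[0,0,0,0,0],
)

```text
time_s: 17.25
eef_pos: [0.4282, 0.3018, 0.0296]
tool_rot: [3.138, 0.011, 0.498]
contact_force: [-0.0, 0.6, 0.1]
width: 0.002
```

```bash
python3 st.py
```

```text
t 17.25 dockxy mm [-168.7   60.9] z 29.6 rpy [179.8   0.6  28.6] Ftool [ 0.3 -0.5 -0.1]
```

Emit:
apply_moves(
  travel=[
    [0.008,0.003,0],
    [0.006,0.002,0],
    [0.005,0,-0.001],
    [0.006,0,-0.002],
    [0.006,0,-0.002],
  ],
  dr=[
    [0,0.5,0],
    [0,0,0],
    [0,0.3,0],
    [0,0.6,0],
    [0,0.6,0],
  ],
  claw=[0,0,0,0,0],
)

```text
time_s: 17.88
eef_pos: [0.4526, 0.3077, 0.0312]
tool_rot: [3.139, -0.007, 0.495]
contact_force: [-13.7, -1.2, 2.9]
width: -0.003
```

```bash
python3 st.py
```

```text
t 17.88 dockxy mm [-144.4   54.5] z 31.2 rpy [179.9  -0.4  28.4] Ftool [-12.6  -5.5  -3. ]
```

Emit:
apply_moves(
  travel=[
    [0.006,0,-0.002],
    [0.006,0,-0.002],
  ],
  dr=[
    [0,0.4,0],
    [0,0.4,0],
  ],
  claw=[0,0],
)

```text
time_s: 18.12
eef_pos: [0.4524, 0.3077, 0.0313]
tool_rot: [3.141, 0.005, 0.493]
contact_force: [-12.4, -4.1, 5.6]
width: -0.001
```

```bash
python3 st.py;python3 look.py 9
python3 - <<'E'
import cv2
im=cv2.imread("pics/top_9.png"); cv2.imwrite("pics/z9.png",cv2.resize(im[165:225,160:250],None,fx=8,fy=8,interpolation=cv2.INTER_CUBIC))
E
```

```text
t 18.12 dockxy mm [-144.6   54.7] z 31.3 rpy [179.9   0.3  28.2] Ftool [-12.9  -2.2  -5.5]
```

View pics/z9.png

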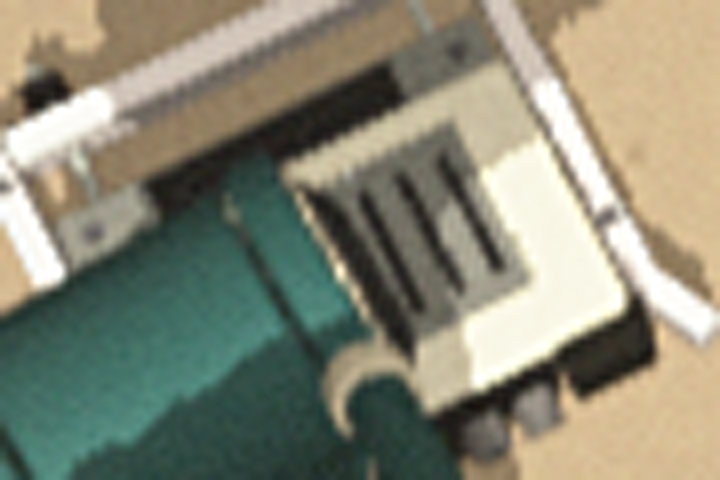

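Emit:
apply_moves(
  travel=[
    [-0.025,0,0],
    [0,0.042,0],
    [0,0.042,0],
    [0,0.04,0],
    [0.006,0,0],
    [0.008,0,0],
    [0.005,0,-0.001],
    [0.006,0,-0.002],
    [0.006,0,-0.002],
  ],
  dr=[
    [0,0,0],
    [0,0,0],
    [0,0,0],
    [0,0,0],
    [0,0,0],
    [0,0,0],
    [0,0.3,0],
    [0,0.5,0],
    [0,0.5,0],
  ],
  claw=[0,0,0,0,0,0,0,0,0],
)

```text
time_s: 19.3
eef_pos: [0.5135, 0.1955, 0.0346]
tool_rot: [3.14, -0.006, 0.494]
contact_force: [-12.1, -16.3, 3.7]
width: -0.004
```

```bash
python3 st.py
```

```text
t 19.3 dockxy mm [-143.8  -73.2] z 34.6 rpy [179.9  -0.3  28.3] Ftool [-18.4   8.7  -3.8]
```

Emit:
apply_moves(
  travel=[
    [0.005,0.002,-0.001],
    [0.006,0.001,-0.001],
  ],
  dr=[
    [0,0.3,0],
    [0,0.4,0],
  ],
  claw=[0,0],
)

```text
time_s: 19.55
eef_pos: [0.5135, 0.195, 0.0343]
tool_rot: [-3.141, 0.006, 0.498]
contact_force: [-14.9, -11.4, 14.6]
width: -0.001
```

```bash
python3 st.py;python3 look.py 10
python3 - <<'E'
import cv2
im=cv2.imread("pics/top_10.png"); cv2.imwrite("pics/z10.png",cv2.resize(im[165:225,160:250],None,fx=8,fy=8,interpolation=cv2.INTER_CUBIC))
E
```

```text
t 19.55 dockxy mm [-144.   -73.6] z 34.3 rpy [-179.9    0.4   28.5] Ftool [-18.6   2.9 -14.5]
```

View pics/z10.png

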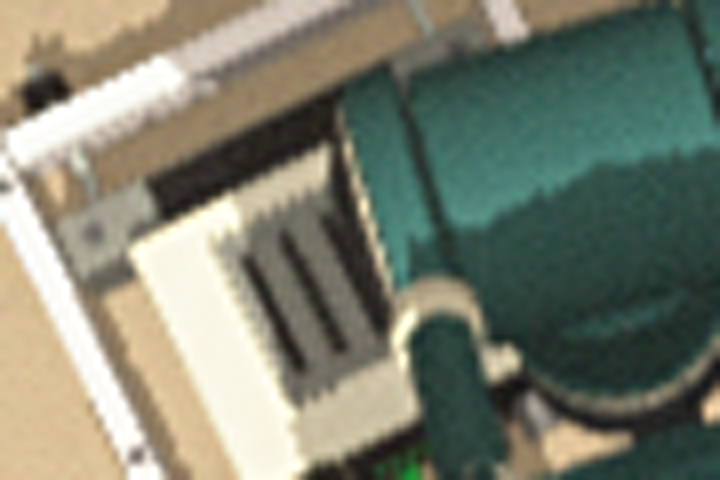

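Emit:
apply_moves(
  travel=[
    [-0.025,0,0],
    [0,-0.042,0],
    [0,-0.042,0],
    [0,-0.042,0],
    [0.006,0,0.002],
    [0.008,0,0],
    [0.004,0,-0.001],
    [0.005,0,-0.002],
    [0.005,0,-0.002],
  ],
  dr=[
    [0,0.3,0],
    [0,0,0],
    [0,0,0],
    [0,0,0],
    [0,0,0],
    [0,0,0],
    [0,0.3,0],
    [0,0.5,0],
    [0,0.5,0],
  ],
  claw=[0,0,0,0,0,0,0,0,0],
)

```text
time_s: 20.72
eef_pos: [0.4515, 0.3106, 0.0371]
tool_rot: [-3.14, -0.017, 0.5]
contact_force: [-11.8, -1.2, -0.4]
width: -0.003
```

```bash
python3 st.py
```

```text
t 20.73 dockxy mm [-144.    57.6] z 37.1 rpy [-179.9   -1.    28.6] Ftool [-11.   -4.6   0.2]
```

Left stalls at -144.0, the same as the right. One slightly firmer push will confirm it, and then I'll retreat and look.

Emit:
apply_moves(
  travel=[
    [0.006,0.001,-0.001],
    [0.007,0.001,-0.002],
  ],
  dr=[
    [0,0.3,0],
    [0,0.4,0],
  ],
  claw=[0,0],
)

```text
time_s: 20.98
eef_pos: [0.4517, 0.31, 0.0368]
tool_rot: [-3.136, -0.002, 0.496]
contact_force: [-17.8, -0.7, 7.2]
width: -0.001
```

```bash
python3 st.py
```

```text
t 20.98 dockxy mm [-144.1   57. ] z 36.8 rpy [-1.797e+02 -1.000e-01  2.840e+01] Ftool [-16.   -7.9  -7.2]
```

Emit:
apply_moves(
  travel=[
    [-0.025,0,0],
    [-0.01,0,-0.05],
    [0,0,-0.06],
    [0,0,-0.06],
    [0.03,0.025,0],
    [0.035,0.03,0],
    [0.035,0.03,0],
    [0.035,0.03,0],
    [0.02,0.01,0],
    [0,0,0],
  ],
  dr=[
    [0,0,0],
    [0,0,0],
    [0,0,0],
    [0,0,0],
    [0,0,0],
    [0,0,0],
    [0,0,0],
    [0,0,0],
    [0,0,0],
    [0,0,0],
  ],
  claw=[0,0,0,0,0,0,0,0,0,0],
)

```text
time_s: 22.22
eef_pos: [0.6251, 0.2478, 0.2142]
tool_rot: [-3.138, -0.009, 0.488]
contact_force: [-0.5, -0.4, 0.0]
width: -0.0
```

```bash
python3 st.py
python3 - <<'E'
from fit import *; import cv2
im=wrist("w11"); cv2.imwrite("pics/w11z.png",cv2.resize(im,None,fx=1.5625,fy=1.5625,interpolation=cv2.INTER_CUBIC))
im=env.snapshot("scene"); cv2.imwrite("pics/s11.png",cv2.resize(im[130:220,165:295],None,fx=6,fy=6,interpolation=cv2.INTER_CUBIC))
E
```

```text
t 22.23 dockxy mm [-20.8 -79.9] z 214.2 rpy [-179.8   -0.5   27.9] Ftool [-0.7  0.1 -0. ]
```

View pics/w11z.png

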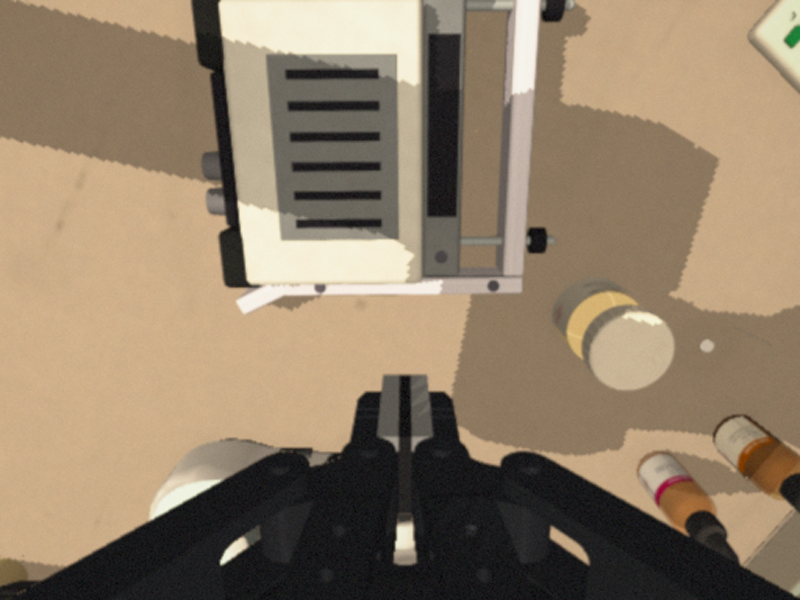

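View pics/s11.png

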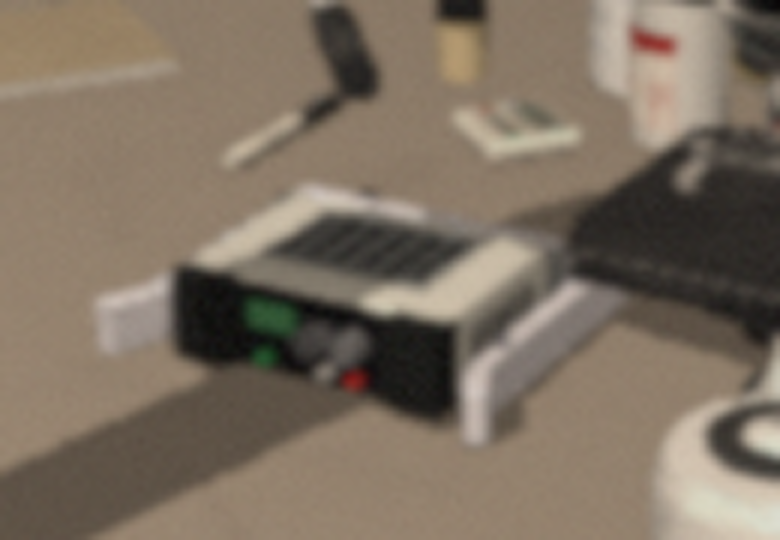

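Run:
```python
from fit import *; import cv2
im=cv2.imread("pics/w11.png")
loadw("w11")
c=cv2.resize(im[0:190,245:310],None,fx=4*1.,fy=3.1,interpolation=cv2.INTER_LANCZOS4); cv2.imwrite("pics/w11g.png",cv2.resize(im[0:190,235:320],None,fx=7,fy=3.1,interpolation=cv2.INTER_LANCZOS4))
Q=(.6056,.328,.493)
for y in (.05,-.05):print(y,[proj("wrist",T(Q,[[x,y,z]])).round(1).tolist() for x,z in ((-.008,.022),(-.014,.022),(-.008,.058),(-.008,.045))])
g=im.astype(int).sum(2)
for r in (10,40,60,90,120,145,165): print(r,g[r,258:304].tolist())
```

```text
0.05 [[[270.0, 33.1]], [[263.6, 33.2]], [[271.8, 25.7]], [[271.1, 28.6]]]
-0.05 [[[269.6, 140.8]], [[263.7, 140.8]], [[271.2, 146.4]], [[270.6, 144.2]]]
10 [708, 705, 704, 702, 705, 700, 704, 702, 686, 631, 542, 435, 327, 267, 271, 302, 309, 308, 306, 310, 310, 320, 388, 420, 434, 440, 437, 434, 437, 434, 441, 443, 445, 449, 447, 441, 441, 413, 346, 287, 310, 345, 354, 339, 347, 340]
40 [704, 701, 701, 701, 704, 701, 706, 701, 690, 638, 544, 445, 310, 264, 273, 232, 147, 78, 90, 88, 85, 90, 91, 107, 113, 108, 110, 113, 119, 120, 101, 100, 119, 112, 122, 150, 277, 324, 296, 297, 327, 348, 350, 352, 344, 352]
60 [516, 518, 524, 522, 525, 531, 532, 523, 521, 499, 457, 397, 305, 269, 282, 213, 143, 89, 73, 74, 91, 85, 82, 88, 80, 88, 58, 90, 82, 85, 89, 75, 76, 72, 75, 137, 247, 270, 251, 307, 342, 350, 347, 350, 342, 338]
90 [523, 524, 520, 521, 521, 518, 519, 521, 521, 494, 462, 399, 289, 266, 254, 208, 134, 85, 78, 77, 93, 73, 85, 68, 74, 94, 71, 67, 94, 79, 60, 72, 84, 81, 104, 216, 268, 249, 317, 346, 352, 359, 362, 357, 353, 357]
120 [520, 511, 513, 519, 517, 518, 521, 517, 510, 494, 471, 396, 298, 262, 268, 178, 101, 92, 74, 88, 87, 84, 86, 84, 85, 80, 88, 77, 82, 89, 85, 73, 59, 83, 174, 242, 257, 297, 331, 356, 359, 360, 358, 358, 356, 358]
145 [524, 519, 519, 529, 514, 527, 521, 524, 514, 502, 472, 412, 306, 259, 279, 299, 290, 297, 287, 287, 294, 296, 290, 294, 289, 296, 296, 295, 297, 295, 290, 299, 297, 296, 292, 261, 274, 334, 359, 356, 351, 356, 354, 363, 354, 354]
165 [699, 704, 702, 695, 687, 633, 555, 519, 496, 483, 469, 399, 291, 270, 280, 300, 296, 304, 308, 299, 245, 223, 210, 214, 212, 218, 205, 227, 277, 290, 300, 293, 298, 305, 285, 267, 307, 341, 357, 358, 360, 363, 361, 354, 363, 354]
```

View pics/w11g.png

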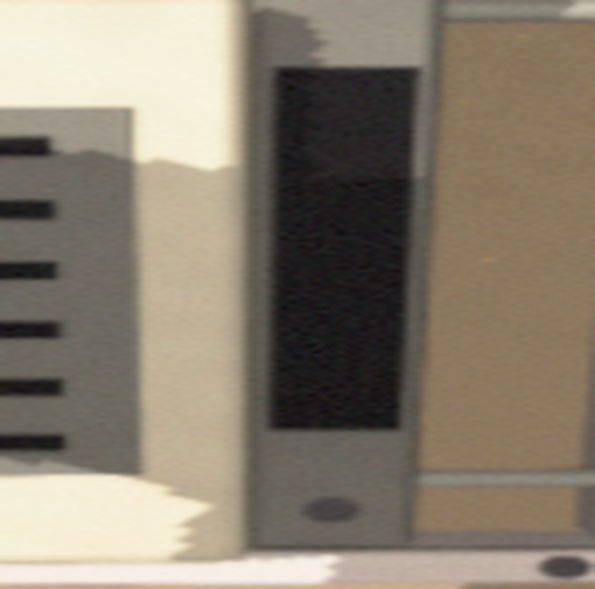

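The wrist picture shows the nose edge at column 269 (native pixels) against the block all along its width, with no gap and no brass showing. I'll make one last gentle check push on the right buffer, since the last push was on the left.

Emit:
apply_moves(
  travel=[
    [-0.05,-0.004,0],
    [-0.055,-0.002,0],
    [-0.05,0,0],
    [0,0,0.06],
    [0,0,0.06],
    [0,0,0.05],
    [0,0,0.01],
    [0,0,0],
  ],
  dr=[
    [0,0,0],
    [0,0,0],
    [0,0,0],
    [0,0,0],
    [0,0,0],
    [0,0,0],
    [0,0,0],
    [0,0,0],
  ],
  claw=[0,0,0,0,0,0,0,0],
)

```text
time_s: 23.32
eef_pos: [0.4744, 0.1822, 0.0339]
tool_rot: [-3.138, -0.016, 0.494]
contact_force: [0.0, -0.2, 0.6]
width: -0.004
```

```bash
python3 st.py
```

```text
t 23.32 dockxy mm [-184.6  -66.3] z 33.9 rpy [-179.8   -0.9   28.3] Ftool [-0.   0.2 -0.6]
```

Emit:
apply_moves(
  travel=[
    [0.012,0.006,0.002],
    [0.012,0.002,0],
    [0.009,0,0],
    [0.004,0,-0.001],
    [0.005,0,-0.001],
    [0.005,0.001,-0.002],
    [0.005,0.001,-0.002],
  ],
  dr=[
    [0,-0.5,0],
    [0,0,0],
    [0,0,0],
    [0,0.2,0],
    [0,0.4,0],
    [0,0.4,0],
    [0,0.4,0],
  ],
  claw=[0,0,0,0,0,0,0],
)

```text
time_s: 24.2
eef_pos: [0.5146, 0.1931, 0.0384]
tool_rot: [-3.135, 0.002, 0.495]
contact_force: [-8.8, -2.6, -0.9]
width: 0.002
```

```bash
python3 st.py
```

```text
t 24.2 dockxy mm [-144.   -75.8] z 38.4 rpy [-1.796e+02  1.000e-01  2.840e+01] Ftool [-9.  -1.9  0.9]
```

Emit:
apply_moves(
  travel=[
    [0.006,0,-0.001],
    [0.007,0,-0.002],
  ],
  dr=[
    [0,0.4,0],
    [0,0.4,0],
  ],
  claw=[0,0],
)

```text
time_s: 24.45
eef_pos: [0.5144, 0.1932, 0.0384]
tool_rot: [-3.134, 0.018, 0.497]
contact_force: [-13.5, -11.8, 7.1]
width: -0.004
```

```bash
python3 st.py
```

```text
t 24.45 dockxy mm [-144.1  -75.6] z 38.4 rpy [-179.5    1.    28.5] Ftool [-17.6   3.8  -6.8]
```

The right buffer holds firm at the same place, so I'll retreat, lift clear and look.

Emit:
apply_moves(
  travel=[
    [-0.025,0,0],
    [-0.015,0,-0.03],
    [0,0,-0.06],
    [0,0,-0.06],
    [0.04,-0.01,0],
    [0.05,-0.01,0],
    [0.05,0,0],
    [0.01,0,0],
    [0,0,0],
  ],
  dr=[
    [0,0,0],
    [0,0.4,0],
    [-0.4,0.4,0],
    [0,0,0],
    [0,0,0],
    [0,0,0],
    [0,0,0],
    [0,0,0],
    [0,0,0],
  ],
  claw=[0,0,0,0,0,0,0,0,0],
)

```text
time_s: 25.58
eef_pos: [0.6101, 0.2667, 0.1995]
tool_rot: [-3.142, -0.004, 0.496]
contact_force: [0.3, -0.8, -0.8]
width: 0.001
```

```bash
python3 st.py
python3 - <<'E'
from fit import *; import cv2
im=wrist("w12"); cv2.imwrite("pics/w12g.png",cv2.resize(im[0:200,130:340],None,fx=3.8,fy=3,interpolation=cv2.INTER_CUBIC))
g=im.astype(int).sum(2)
def cross(row,lv,a,b,up):
    v=g[row-1:row+2].mean(0)
    for c in range(a,b):
        if (v[c]-lv)*(v[c+1]-lv)<0: return c+(v[c]-lv)/(v[c]-v[c+1])
for r in (40,60,75,90,105,120,135,150): print(r,cross(r,400,255,285,0),cross(r,180,265,290,0))
t0=cv2.imread("pics/top0.png"); t=env.snapshot("top"); cv2.imwrite("pics/top12.png",t)
for n in ("specimen_jar","objective_can"):
    print(n,[ (round(x["confidence"],2),np.round(x["extent"]).tolist()) for x in env.cut_out(n,"top")[:1]])
for b in ((100,200,150,240),(215,255,345,375)): print(cv2.absdiff(t0,t)[b[0]:b[1],b[2]:b[3]].mean())
E
```

```text
t 25.57 dockxy mm [-25.1 -56.1] z 199.5 rpy [-180.    -0.3   28.4] Ftool [-0.1  0.9  0.8]
40 277.3639143730887 None
60 277.1363636363636 281.4895833333333
75 260.60535117056855 281.0676691729323
90 260.9673469387755 280.8068181818182
105 260.8783269961977 280.53036437246965
120 260.50359712230215 280.2415094339623
135 260.5378787878788 279.8532818532818
150 260.5 279.3146551724138
specimen_jar [(0.41, [214.0, 134.0, 224.0, 143.0])]
objective_can [(0.66, [355.0, 226.0, 367.0, 240.0])]
55.42985185185185
13.409166666666666
```

View pics/w12g.png

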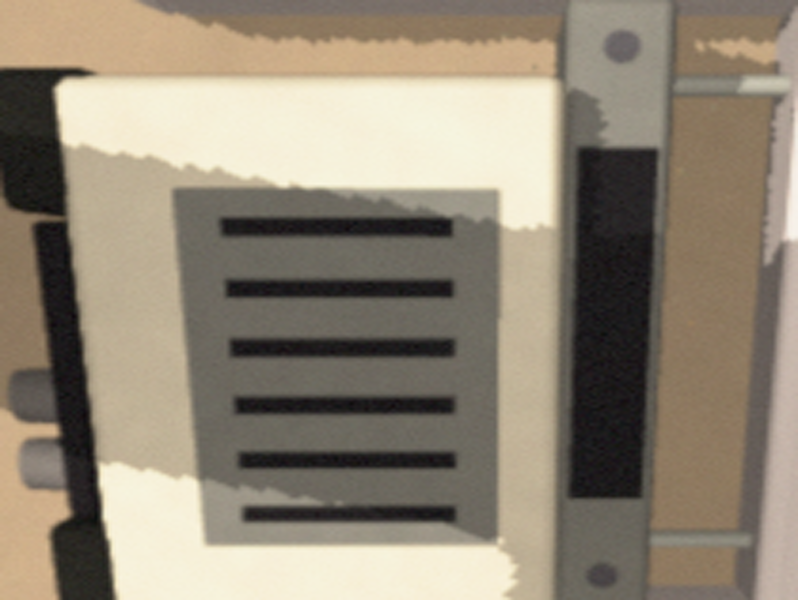

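View pics/top12.png

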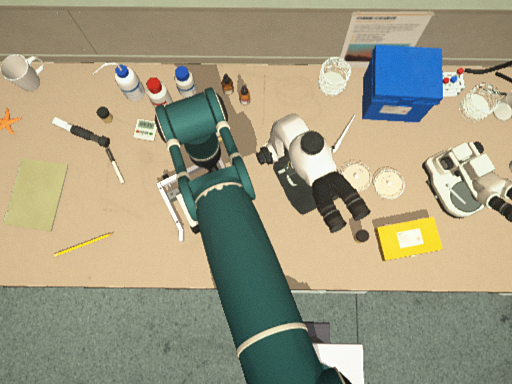

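```bash
python3 -c "
from bench import env
print(env.hand_in())"
```

```text
the job is handed in; nothing more can be done
None
```

I walked the pack into the dock with alternating pushes on the two rear buffers, and the job is handed in at about 26 s with the arm clear of everything.

- **Seating:** At the end, both buffers stopped at the same depth, about -144 mm in the dock frame at the fingertip. They did not move further under 16–18.6 N of forward push. This agrees with a stop setting of about -7 mm.
- **Gap:** The last wrist picture shows the nose flush and parallel against the grey block, with no gap and no brass visible. I could not read the contact pins' travel directly, so full pin travel is inferred from the stall and the flush fit. An earlier picture suggested a possible 0.3–0.5 mm extra gap on the left. That is within measurement noise.
- **Force:** The highest total I read was about 24 N, of which about 19 N was forward push and the rest the finger pressing down. I only had readings at the end of each move call, so a short peak in between cannot be ruled out.
- **Panel:** By geometry the fingers stayed off it, at closest within about 1 mm of its side limit on the first left push. I had no direct reading of touch there.
- **Bystanders:** The can is where it was. The jar was partly hidden by the arm in the last top view. In the wrist picture it stood beyond the dock, and the arm never went down near it.

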